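Fit a fresh cell in the deck lantern and lock it

TASK

Get the deck lantern ready for the evening: swing its locking handle fully open, take the fat cell from its wooden rest, press its flat end against the coil spring and roll its nub end down past the lip until the cell lies fully home in the bay, then swing the handle fully shut over it. Leave the thin cell where it lies, and do not knock over or shove any of the bar things around.

Things in the scene. Friction and masses are not known exactly. Their poses are not given: they have to be found in the camera images.
- bay (a point): Centre of the fully home cell in the lantern's open battery bay, 40 mm above the table. x axis: level along the bay from spring end (-x) to end block (+x); y across; z up. Two V ribs 6 mm wide (tips 37 mm high, 15 mm to either side of the axis), middles at x = -29.5 and +25.5 mm from here, carry the cell; between them it is open down to the tray floor, 10 mm above the table
- lantern: Fixed lantern lying on its back, axes as the bay's; origin on the table 1 mm to -x of the bay point. From the origin along x: grey tray -90 to +100 (100 mm wide, 16 mm high), spring housing -78 to -50 (50 mm wide, 68 mm high), end block +36 to +80 (44 mm wide, 61 mm high), round lamp head +100 to +213 (96 mm across, 97 mm high), wire bail to +245
- lip (a point): Middle of the lower inner edge of the retaining lip on the end block, 55 mm above the table; axes as the bay's. The lip is 26 mm wide across, 6 mm thick (to 61 mm high) and juts 6 mm toward the spring from the block's face, which stops the nub. It overhangs the body of the home cell by 3.5 mm, with 2 mm to spare above the cell
- spring_face (a point): Middle of the sprung steel contact plate (24 mm wide, 28 to 64 mm above the table) on the coil spring at the bay's -x end, facing +x; axes as the bay's. Unpressed it stands 28.5 mm to -x of the bay point. It slides back up to 24 mm at about 0.7 N per mm: 4 mm with the cell home, about 10 to 17 mm as the cell passes the lip
- keeper (a joint): Steel quarter-turn locking handle on an upright hinge on the end block: 0 = shut stop, pointing to the bay's -x over the cell; 1.571 = open stop, pointing to the bay's +y (opens clockwise seen from above). Stays where left; 1 to 2 N at its knob turns it. Bar 13 mm wide, 63 to 71 mm above the table; shut, it blocks the cell's way in but clears a home cell by 10 mm
- keeper_hinge (a point): Point on the handle's upright hinge axis, 67 mm above the table, 61 mm to +x of the bay point; axes as the bay's
- knob (a point): Middle of the upright round black knob at the end of the locking handle: 16 mm across, from 71 to 96 mm above the table (this point at 84 mm), 55 mm from the hinge axis; moves with the handle, its own -x axis points outward from the hinge
- cell_center (a point): Centre of the fat cell: loose grey cylinder 26 mm across, body 65 mm long, raised round nub (10 mm across, 2.5 mm high) on one end, other end flat; about 95 g. x axis along the cell toward the nub. Starts lying level on one of the two wooden rests, centre 36 mm above the table
- cell_nub (a point): Tip of the nub of the fat cell, on its axis, 35 mm from the cell's centre along its x axis
- cell: The fat cell as a  origin and axes as cell_center
- thin_cell_center (a point): Centre of the thin cell, not to be used: same look and length but 18 mm across; lies on the other wooden rest, centre 30 mm above the table; x axis toward its nub
- rest_a: One of two alike fixed wooden rests: origin on the table under its middle, x along the cell it carries. Base 70 x 50 x 6 mm with two V ribs 6 mm wide, 26 mm either side of the middle, tips 33 mm high and 15 mm to either side; open between the ribs for fingers
- rest_b: One of two alike fixed wooden rests: origin on the table under its middle, x along the cell it carries. Base 70 x 50 x 6 mm with two V ribs 6 mm wide, 26 mm either side of the middle, tips 33 mm high and 15 mm to either side; open between the ribs for fingers
- shaker_center (a point): Centre (half-way up, 105 mm above the table) of the steel drinks shaker, 86 mm across, 210 mm tall, rounded cap; a bystander
- dispenser_center (a point): Centre (half-way up, 95 mm above the table) of the clear plastic push dispenser bottle, 66 mm across, 190 mm tall, with a white pump head; a bystander
- mould_center (a point): Centre (half-way up, 34 mm above the table) of the round orange silicone ice ball mould, 80 mm across its rim, 67 mm tall; a bystander
- coasters_center (a point): Centre (half-way up, 9 mm above the table) of the pair of stacked round wooden coasters, 92 mm across, 18 mm tall; a bystander
- tumbler_center (a point): Centre (half-way up, 45 mm above the table) of the plain glass tumbler, 76 mm across, 90 mm tall; a bystander
- jigger_center (a point): Centre (half-way up, 38 mm above the table) of the steel hourglass drinks measure, 48 mm across, 75 mm tall; a bystander
Mind the look-alikes: they are no part of the job. What is shaped like the cell but green is not meant.

How it is judged:
On the way, in this order (a step that is already met when the one before it is completed fails the run):
1. the locking handle has been swung open (past 1.2 rad) (value of joint keeper above 1.2 rad), for 0.2 s.
2. the fat cell lies home in the bay, under the lip, nub toward the end block (x of cell_center in the frame of bay between -0.004 and 0.004 m and y of cell_center in the frame of bay between -0.004 and 0.004 m and z of cell_center in the frame of bay between -0.004 and 0.004 m and angle between the x axis of cell_center and the x axis of bay, either way round below 0.08 rad and x of cell_nub in the frame of bay above 0.025 m and z of cell_nub in the frame of bay below 0.0035 m), for 0.3 s.
3. the locking handle is shut (within 0.12 rad) (value of joint keeper below 0.12 rad), for 0.2 s.
At the end, for the whole second after the job is handed in: The fat cell is at rest in the bay with its nub toward the end block, its centre within 4 mm of the bay point along each bay axis and its axis within 0.08 rad of the bay's, its nub no more than 3.5 mm above the bay point (down under the lip), and the locking handle is within 0.12 rad of shut (all of step 2 and value of joint keeper below 0.12 rad and linear speed of cell below 0.02 m/s); the robot touches nothing.
It fails at once if the thin cell is moved more than 25 mm (distance of thin_cell_center from where it was at the start of the episode above 0.025 m).
It fails at once if a bystander is shoved more than 30 mm or knocked over (tilted over 0.5 rad) (distance of any of shaker_center, dispenser_center, mould_center, coasters_center, tumbler_center, jigger_center from where it was at the start of the episode above 0.03 m or angle between any of shaker_center, dispenser_center, mould_center, coasters_center, tumbler_center, jigger_center's own z axis and vertical above 0.5 rad).
It also fails if it takes over 72 s, if anything falls off the work surface, if the arm or the gripper's body presses on something with over 40 N, if the wrist force passes 120 N, or if a joint passes its speed limit or range.

ROBOT

A 6-joint arm with a two-finger parallel gripper is mounted at the origin on the work surface. World frame = base frame: x ahead of the robot, y to its left, z up, the work surface at z = 0. Lengths are in m, angles in rad, forces in N, time in s.
With the tool pointing down it reaches from about 0.3 to 0.775 m from the base axis. Payload 14.6 kg.
Tool frame: the origin (TCP) lies at the very end of the fingers, on their centre line; the grasp point (between the pads) lies ctrl.tcp_to_grasp behind it (ctrl.tcp_to_grasp is the distance from the TCP to the grasp point, in m); x points along the fingers, y is the direction in which the jaws open and shut, and the axes are right-handed (so a half turn about x gives the same grasp; the last joint's range is limited). The gripper opens to 94 mm and grips with 3 to 60 N. Pads are 16 mm wide; open, the fingers measure 119 mm over their backs; the gripper's body (75 mm by 177 mm) begins 78 mm behind the grasp point.
Start: joints at [1.237, 0.3, 1.521, -0, 1.321, -0.067], TCP at [0.145, 0.531, 0.205] pointing down, gripper open.
Joint ranges: [-3.03, 3.03], [-0.79, 2.21], [0.23, 2.52], [-1.04, 4.18], [0, 3.07], [-2.55, 2.55]. Speed limits (rad/s): [2.22, 2.22, 2.57, 3.14, 3.14, 3.14].

INTERFACE

Orientations are given as [roll, pitch, yaw] about the fixed x, y, z axes, in that order (R = Rz(yaw) Ry(pitch) Rx(roll)).
In Python, from station import ctrl gives the robot as it stands.
- The arm moves only by the tool play_rows, never from a script. Its argument "increments" is a list that holds one entry, the list of rows, each a list of 5 numbers: the closure in counts, from 0 (fully open) to 255 (shut), then the shift along the tool's x, y, z in cm, then the turn about the tool's x in degrees. A call has 1 to 12 rows; each row shifts and turns the commanded pose from where the row before left it, along the tool's axes as they then stand; what a row does not reach is not made up. A row lasts 1/12 s, in which the tool goes at most 41.7 mm and 7.16 degrees, less where a joint would pass 70% of its speed; a pose out of reach is approached as far as the arm can. A call is refused whole if a number of a shift passes 4.17 or a number of a turn 7.16, either way. A call with a gripper value outside its range is refused whole. The fingers move at their own pace and stop on an object; "newtons" is the grip in N (left out, the last holds). Time passes only in rows, so rows that do not move let the fingers close. It gives the time, the measured TCP pose, the force and the opening at its end, in the units of the state.
- ctrl.get_obs(): the state, without advancing time (a new reading comes with each control period).
- ctrl.camera(name): name is "scene" or "top"; returns the picture (480x640x3 uint8, red, green, blue); there is no depth.
- ctrl.calibration(name): a dict with "fx", "fy", "cx", "cy" (pixels), "k1" (the pictures are not rectified: a ray, as slopes to the right and down, at radius r is drawn at 1 + k1 r^2 times it, then the intrinsics apply), "rvec" (rotation vector, rad) and "tvec" (3), from world to camera coordinates, as OpenCV has them. Camera axes: x right, y down, z forward; pixel columns grow to the right and rows downward; lengths in m; the calibration is good to about 2 mm. A picture is of the moment at which its call begins. calibration takes no time and is no camera call.
- ctrl.hand_in(): hands the job in, once; it reports no verdict.
The state is a dict: "time_s": time; "qpos": joint angles; "joint_vel": joint speeds; "tau": joint torques, N m; "ee_pos": TCP position; "eef_rot": TCP orientation; "force": force on the tool from outside, world axes, zero at the start; "moment": the same for the moment, N m; "grip_width": finger opening in m.
Only numpy, scipy, OpenCV 4.12 (cv2) and the standard library are available. Lean on these libraries where they do the work, as an engineer would, in place of code of your own. Each camera call takes 0.05 s, during which the arm holds its last target.

## Working session

There is one attempt and no reset: what is moved stays moved. The work goes in short steps, Python scripts to look and compute and a tool call to move; the robot and the scene stay as the last step left them, time stands still between calls to the robot, and variables do not carry over. Pictures are saved under pics/ and viewed, and the job is handed in when it is done.

Besides the shell and the picture viewer there is one more tool, called by a JSON object that holds its "api" and its "payload", one argument or row to a line. play_rows: Moves the arm, as the interface text tells. Its arguments: {"type":"object","properties":{"increments":{"type":"array"},"newtons":{"type":"number"}},"required":["increments"]}

```bash
ls; mkdir -p pics; python3 - <<'E'
from station import ctrl
import cv2
o=ctrl.get_obs();print(o,ctrl.tcp_to_grasp)
for n in("scene","top"):
    print(n,ctrl.calibration(n))
    cv2.imwrite(f"pics/{n}0.png",ctrl.camera(n)[:,:,::-1])
E
```

```text
pics
{'time_s': 0.0, 'qpos': array([ 1.23740271e+00,  3.00474504e-01,  1.52157018e+00,  1.88827287e-05,
        1.32065298e+00, -6.66063033e-02]), 'joint_vel': array([ 3.93960505e-04,  1.30510745e-03, -3.25409339e-05, -4.35452034e-04,
       -1.70707744e-04,  1.04442015e-03]), 'tau': array([ 3.50549679e-03, -5.31814384e+01, -3.52730405e+01,  7.09880982e-02,
        2.44872255e-02, -8.48633658e-05]), 'ee_pos': array([0.14491941, 0.53030957, 0.20488906]), 'eef_rot': array([-1.65395276,  1.56969116, -1.92074476]), 'force': array([-0.49136502,  0.04576966, -1.16612209]), 'moment': array([ 0.0022887 , -0.01527577,  0.01058829]), 'grip_width': 0.0940946367683948} 0.0188
scene {'fx': 501.5731900062283, 'fy': 501.5731900062283, 'cx': 319.60090584611066, 'cy': 233.2700947466382, 'k1': -0.10263813408622706, 'rvec': array([ 1.12448259,  2.21043268, -1.1553189 ]), 'tvec': array([ 0.31857293, -0.15857394,  1.57569942])}
top {'fx': 597.6016496341283, 'fy': 597.6016496341283, 'cx': 318.2952766632358, 'cy': 238.10152585972529, 'k1': -0.11313349650447886, 'rvec': array([ 2.18234246, -2.04180054,  0.21195634]), 'tvec': array([-0.03049571,  0.51333662,  1.25773678])}
```

View pics/scene0.png

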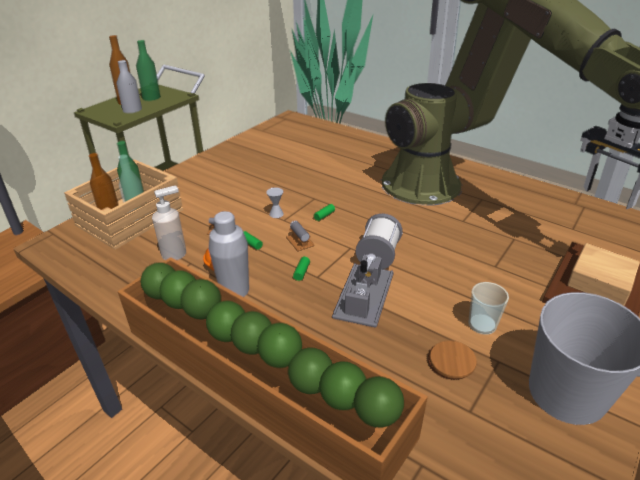

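View pics/top0.png

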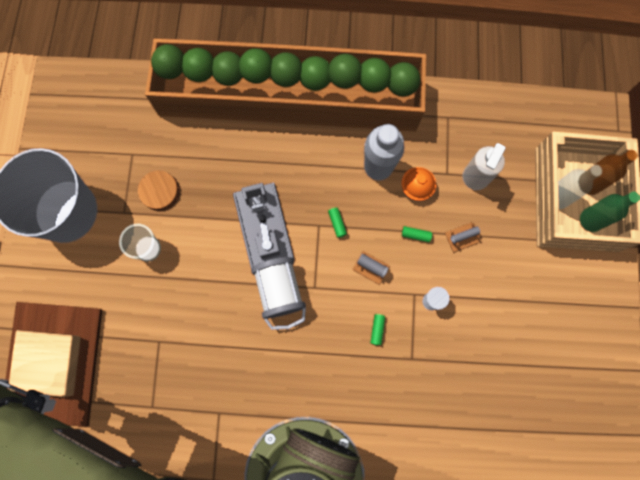

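```bash
cat > h.py <<'E'
import numpy as np, cv2
from station import ctrl
class Cam:
    def __init__(s,n):
        c=ctrl.calibration(n); s.c=c
        s.R=cv2.Rodrigues(np.array(c['rvec']))[0]; s.t=np.array(c['tvec'])
        s.K=np.array([[c['fx'],0,c['cx']],[0,c['fy'],c['cy']],[0,0,1]])
        s.d=np.array([c['k1'],0,0,0],float)
        s.o=-s.R.T@s.t
    def proj(s,P):
        return cv2.projectPoints(np.array(P,float).reshape(-1,3),np.array(s.c['rvec']),s.t,s.K,s.d)[0].reshape(-1,2)
    def ray(s,uv):
        p=cv2.undistortPoints(np.array(uv,float).reshape(-1,1,2),s.K,s.d).reshape(-1,2)
        return np.c_[p,np.ones(len(p))]@s.R
    def plane(s,uv,z):
        r=s.ray(uv); return s.o+r*((z-s.o[2])/r[:,2])[:,None]
def crop(im,x0,y0,w,h,name,k=4):
    cv2.imwrite('pics/'+name,cv2.resize(im[y0:y0+h,x0:x0+w],None,fx=k,fy=k,interpolation=cv2.INTER_CUBIC))
E
python3 - <<'E'
from h import *
t=cv2.imread('pics/top0.png');s=cv2.imread('pics/scene0.png')
crop(t,215,175,110,165,'t_lan.png',3.6)
crop(t,320,195,180,130,'t_rest.png',4)
crop(s,320,205,100,125,'s_lan.png',4.8)
crop(s,230,180,120,110,'s_rest.png',5)
print(Cam('top').o,Cam('scene').o)
E
```

```text
[ 0.25047181 -0.00902013  1.33548823] [1.29122646 0.5727946  0.78364765]
```

View pics/t_lan.png

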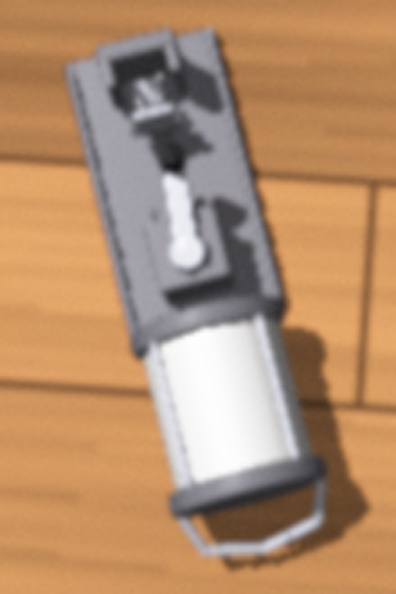

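View pics/t_rest.png

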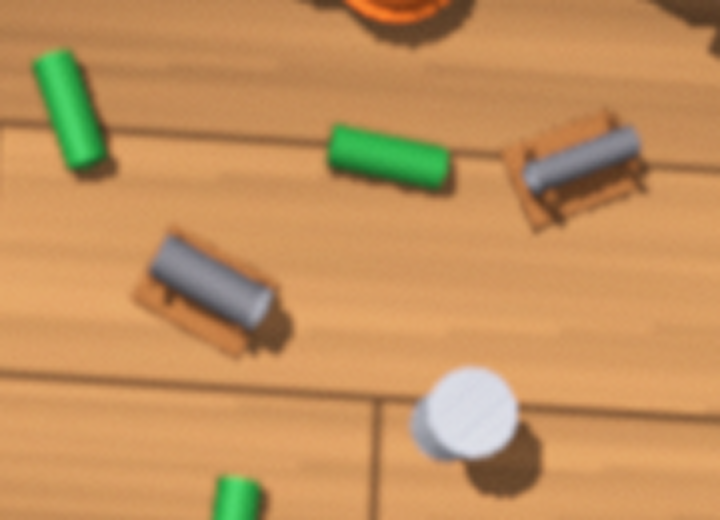

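View pics/s_lan.png

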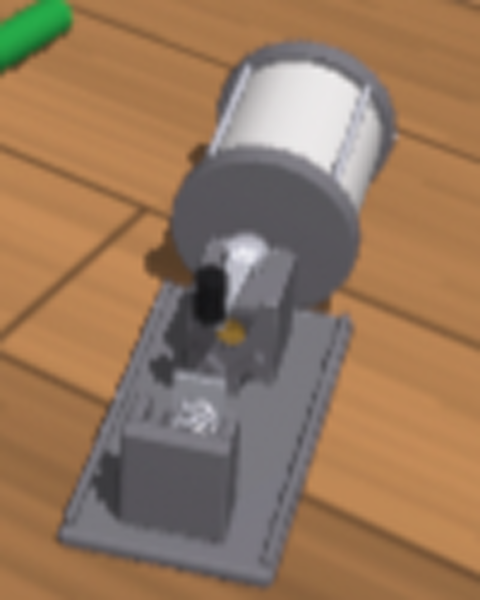

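View pics/s_rest.png

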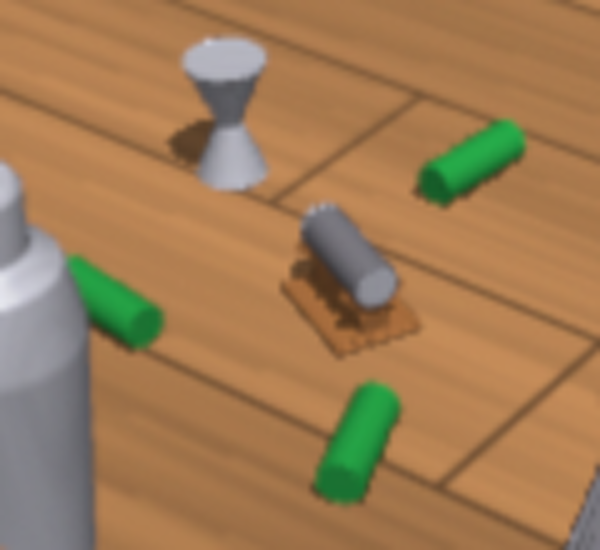

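```bash
cat > m1.py <<'E'
from h import *
T=Cam('top');S=Cam('scene')
t=cv2.imread('pics/top0.png')
hsv=cv2.cvtColor(t,cv2.COLOR_BGR2HSV)
m=(hsv[:,:,1]<70).astype(np.uint8)*255
sub=np.zeros_like(m); sub[180:335,228:310]=m[180:335,228:310]
cv2.imwrite('pics/mask_lan.png',cv2.resize(sub[175:340,215:325],None,fx=3.6,fy=3.6,interpolation=0))
# tray edges rows: left/right boundary by saturation subpixel crossing
sat=hsv[:,:,1].astype(float)
L=[];Rr=[]
for r in range(198,262):
    row=np.where(sub[r]>0)[0]
    if len(row): L.append((row[0]-.5,r)); Rr.append((row[-1]+.5,r))
L=np.array(L);Rr=np.array(Rr)
for n,P,z in(('L',L,.016),('R',Rr,0.016),('R0',Rr,0.0)):
    W=T.plane(P,z)[:,:2].astype(np.float32)
    v=cv2.fitLine(W,cv2.DIST_HUBER,0,.0005,.0001).ravel()
    print(n,v,np.degrees(np.arctan2(v[1],v[0])))
print(L[::8].tolist(),Rr[::8].tolist())
# cells
for nm,(x0,y0,x1,y1),z,Lh in(('fat',(352,248,394,286),.036,.0325),('thin',(444,220,486,250),.030,.0325)):
    mm=np.zeros_like(m); mm[y0:y1,x0:x1]=m[y0:y1,x0:x1]
    c=max(cv2.findContours(mm,0,2)[0],key=cv2.contourArea)
    r=cv2.minAreaRect(c);b=cv2.boxPoints(r)
    W=T.plane(b,z); print(nm,r,W[:,:2].round(4).tolist(),W[:,:2].mean(0), [np.linalg.norm(W[i]-W[i-1]).round(4) for i in range(4)])
E
python3 m1.py
```

```text
L [0.9457796  0.32480907 0.5233011  0.17741203] 18.954006
R [0.9495173  0.3137146  0.54665196 0.08088166] 18.283232
R0 [0.9495174  0.31371433 0.5502434  0.0819718 ] 18.283215
[[233.5, 198.0], [235.5, 206.0], [237.5, 214.0], [239.5, 222.0], [241.5, 230.0], [243.5, 238.0], [245.5, 246.0], [247.5, 254.0]] [[278.5, 198.0], [280.5, 206.0], [282.5, 214.0], [284.5, 222.0], [286.5, 230.0], [288.5, 238.0], [290.5, 246.0], [292.5, 254.0]]
fat ((372.5489807128906, 265.5019226074219), (30.798992156982422, 11.12794303894043), 28.810794830322266) [[0.4674, -0.0835], [0.49, -0.0942], [0.4608, -0.1554], [0.4384, -0.1445]] [ 0.46413098 -0.11941557] [np.float64(0.0675), np.float64(0.025), np.float64(0.0678), np.float64(0.0249)]
thin ((464.9708251953125, 234.41969299316406), (7.774654865264893, 30.073389053344727), 70.01689910888672) [[0.5435, -0.2898], [0.5717, -0.354], [0.5551, -0.3602], [0.5272, -0.2962]] [ 0.54938696 -0.3250602 ] [np.float64(0.0175), np.float64(0.07), np.float64(0.0177), np.float64(0.0698)]
```

View pics/mask_lan.png

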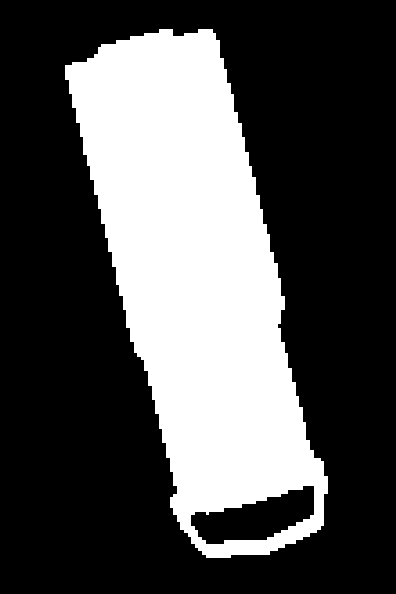

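```bash
python3 - <<'E'
from h import *
t=cv2.imread('pics/top0.png');s=cv2.imread('pics/scene0.png')
crop(t,228,178,70,75,'t_l2.png',8)
crop(s,328,240,75,75,'s_l2.png',8)
crop(s,328,270,75,60,'s_l3.png',9)
E
```

```text
(no output)
```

View pics/t_l2.png

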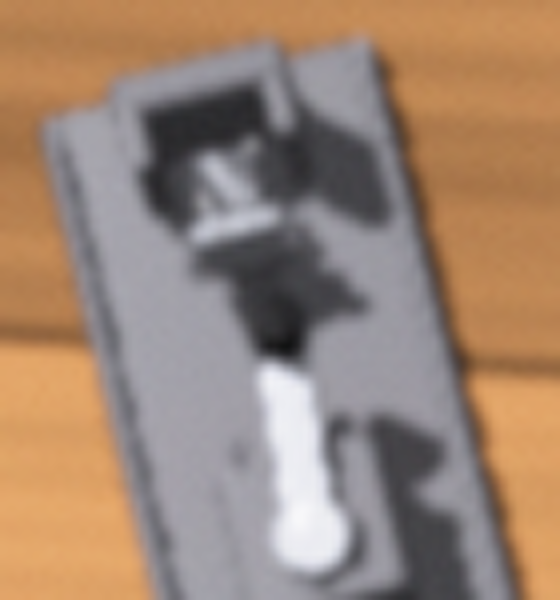

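View pics/s_l2.png

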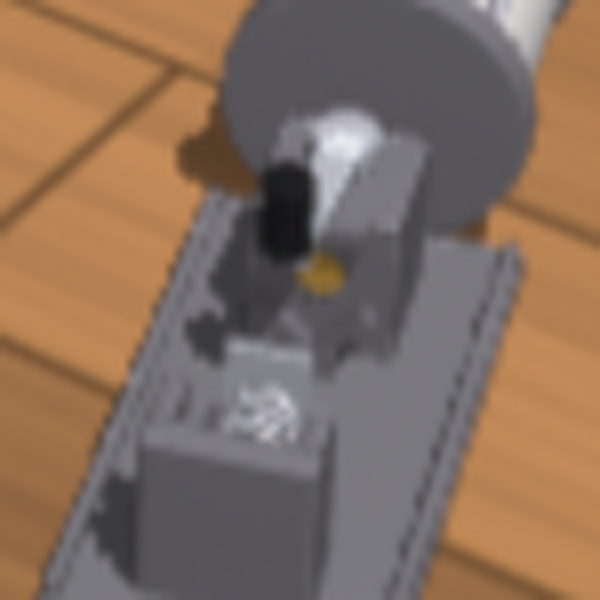

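View pics/s_l3.png

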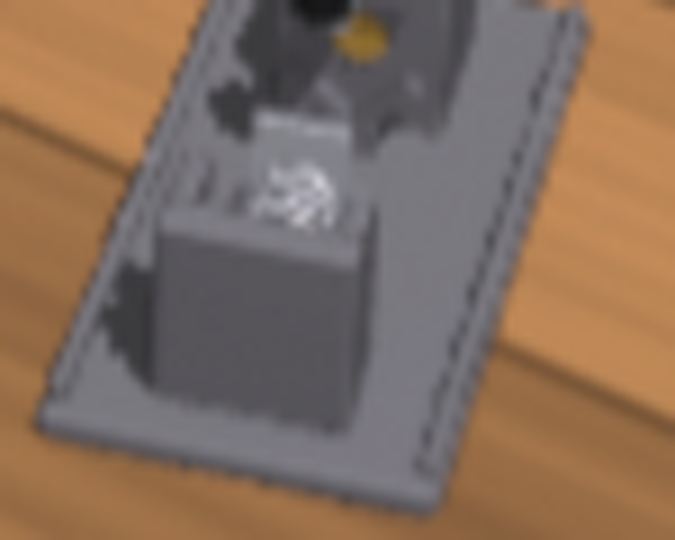

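```bash
cat > m2.py <<'E'
from h import *
T=Cam('top');S=Cam('scene')
def px(p,k,o): return (np.array(p,float)+.5)/k-.5+np.array(o)
top=[((45,120),(-90,-50,16)),((370,40),(-90,50,16)),((115,85),(-78,-25,68)),((278,42),(-78,25,68)),((312,533),(60,0,71)),((235,228),(-30,0,64))]
sc=[((45,411),(-90,50,16)),((435,490),(-90,-50,16)),((588,22),(100,-50,16)),((160,225),(-78,25,68)),((362,265),(-78,-25,68)),((260,113),(-29.5,12,64)),((350,128),(-29.5,-12,64))]
def fit(M,W):
    M=np.array(M);W=np.array(W);a=M.mean(0);b=W.mean(0)
    H=(M-a).T@(W-b); th=np.arctan2(H[0,1]-H[1,0],H[0,0]+H[1,1])
    R=np.array([[np.cos(th),-np.sin(th)],[np.sin(th),np.cos(th)]])
    t=b-R@a; print('yaw',np.degrees(th),'origin',t); print(((M@R.T+t-W)*1000).round(1).tolist()); return th,t
res=[]
A=[];B=[]
for C,L,k,o in((T,top,8,(228,178)),(S,sc,9,(328,270))):
    W=[C.plane(px(p,k,o),m[2]/1000)[0,:2] for p,m in L]; M=[np.array(m[:2])/1000 for p,m in L]
    fit(M,W); A+=M;B+=W
th,t=fit(A,B)
kt=S.plane(px((288,172),8,(328,240)),.096)[0]; print('knob scene',kt)
print('knob top', T.plane(px((283,305),8,(228,178)),.096)[0])
R=np.array([[np.cos(th),-np.sin(th)],[np.sin(th),np.cos(th)]])
h=t+R@[.060,0]; d=R.T@(kt[:2]-h); print('hinge',h,'knob rel',d,np.linalg.norm(d),'bay',t+R@[.001,0])
E
python3 m2.py
```

```text
yaw -161.69558679871386 origin [0.54551511 0.13269757]
[[0.1, 2.4], [1.6, -1.3], [-0.3, 1.7], [0.2, -1.8], [-1.0, -0.1], [-0.6, -0.8]]
yaw -161.69075805772505 origin [0.55159718 0.13770519]
[[-1.2, -4.0], [-0.8, 1.0], [-10.2, -1.9], [2.4, -0.9], [2.5, 0.7], [3.4, 1.5], [3.9, 3.5]]
yaw -161.9410500111611 origin [0.54871171 0.13557872]
[[3.6, 5.0], [4.7, 1.1], [3.1, 4.3], [3.4, 0.7], [2.1, 3.0], [2.7, 1.9], [-4.1, -6.6], [-3.4, -1.4], [-13.0, -3.6], [-0.5, -3.3], [-0.2, -1.7], [0.5, -0.7], [1.1, 1.3]]
knob scene [0.54319447 0.12768485 0.096     ]
knob top [0.54611206 0.12445501 0.096     ]
hinge [0.49166742 0.116979  ] knob rel [-0.05230749  0.00579469] 0.052627479817687985 bay [0.54776097 0.13526873]
```

```bash
cat >> h.py <<'E'
from scipy.spatial.transform import Rotation as Ro
def tool():
    o=ctrl.get_obs(); return np.array(o['ee_pos']),Ro.from_euler('xyz',o['eef_rot']).as_matrix(),o
def to(target):  # shift in tool cm
    p,R,o=tool(); return (R.T@(np.array(target)-p)*100).round(2)
def yawy():
    p,R,o=tool(); return np.degrees(np.arctan2(R[1,1],R[0,1]))
E
python3 - <<'E'
from h import *
p,R,o=tool(); print(R.round(3)); print('jaw yaw',yawy())
S=Cam('scene');T=Cam('top')
for P in([.4646,-.1183,.036],[.4646-.0151,-.1183-.0316,.036],[.4787,-.0889,.036]): print(S.proj(P),T.proj(P))
E
```

```text
[[-0.     0.264  0.965]
 [-0.001  0.965 -0.264]
 [-1.    -0.001 -0.   ]]
jaw yaw 74.71424494668146
[[299.19275619 229.88414013]] [[372.03863553 265.23937359]]
[[293.41962141 223.32365939]] [[386.02510171 272.94258136]]
[[304.75889002 236.2316329 ]] [[359.06762057 258.07226822]]
```

{"api": "play_rows", "payload": {
  "increments": [
    [[0, 0, 0, 0, -6.8], [0, 0, 0, 0, -6.8], [0, 0, 0, 0, -6.8], [0, 0, 0, 0, -6.8]]
  ],
  "newtons": 10
}}

```text
time_s: 0.43
ee_pos: [0.145, 0.5304, 0.2051]
eef_rot: [-2.128, 1.57, -1.915]
force: [0.0, -0.9, 0.1]
grip_width: 0.0941
```

```bash
python3 - <<'E'
from h import *
print(yawy(),to([.544,.126,.13]))
E
```

```text
102.24962498701682 [  7.53 -47.98  30.42]
```

{"api": "play_rows", "payload": {
  "increments": [
    [[100, 0, -3.2, 2.03, 0], [100, 0, -3.2, 2.03, 0], [100, 0, -3.2, 2.03, 0], [100, 0, -3.2, 2.03, 0], [100, 0, -3.2, 2.03, 0], [100, 0, -3.2, 2.03, 0], [100, 0, -3.2, 2.03, 0], [100, 0, -3.2, 2.03, 0], [100, 0, -3.2, 2.03, 0], [100, 0, -3.2, 2.03, 0], [100, 0, -3.2, 2.03, 0], [100, 0, 0, 0, 0]]
  ]
}}

```text
time_s: 1.43
ee_pos: [0.4392, 0.2282, 0.2051]
eef_rot: [-1.703, 1.57, -1.5]
force: [-1.2, 0.6, 0.2]
grip_width: 0.0567
```

```bash
python3 - <<'E'
from h import *
print(yawy(),to([.544,.126,.13]))
E
```

```text
101.66205222176619 [  7.52 -12.12   8.2 ]
```

{"api": "play_rows", "payload": {
  "increments": [
    [[100, 1.5, -2.4, 1.64, 0], [100, 1.5, -2.4, 1.64, 0], [100, 1.5, -2.4, 1.64, 0], [100, 1.5, -2.4, 1.64, 0], [100, 1.5, -2.4, 1.64, 0], [100, 0, 0, 0, 0]]
  ]
}}

```text
time_s: 1.93
ee_pos: [0.5422, 0.1286, 0.127]
eef_rot: [-3.056, 1.567, -2.851]
force: [-0.4, -0.6, -0.2]
grip_width: 0.0571
```

```bash
python3 - <<'E'
from h import *
print(yawy(),to([.544,.126,.13]))
t=ctrl.camera('top')[:,:,::-1];s=ctrl.camera('scene')[:,:,::-1]
cv2.imwrite('pics/top1.png',t);cv2.imwrite('pics/scene1.png',s)
a=cv2.resize(t[170:290,210:330],(480,480),interpolation=2);b=cv2.resize(s[190:310,310:430],(480,480),interpolation=2)
cv2.imwrite('pics/p1.png',np.hstack([a,b])[:, :].copy() if 0 else cv2.resize(np.hstack([a,b]),(800,400)))
E
```

```text
101.7484744621697 [-0.3  -0.29  0.12]
```

View pics/p1.png

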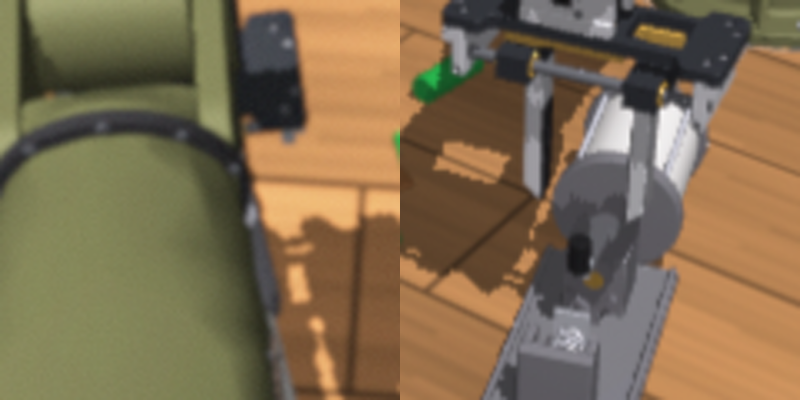

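{"api": "play_rows", "payload": {
  "increments": [
    [[100, 1.7, -0.15, 0.05, 0], [100, 1.7, -0.14, 0.05, 0], [100, 1.6, 0, 0, 0], [170, 0, 0, 0, 0], [220, 0, 0, 0, 0], [255, 0, 0, 0, 0], [255, 0, 0, 0, 0], [255, 0, 0, 0, 0], [255, 0, 0, 0, 0]]
  ],
  "newtons": 8
}}

```text
time_s: 2.78
ee_pos: [0.543, 0.1292, 0.0812]
eef_rot: [-0.018, 1.57, 0.19]
force: [-0.1, -0.6, 0.0]
grip_width: 0.0207
```

```bash
python3 - <<'E'
from h import *
print(yawy(),to([.544,.126,.13]))
s=ctrl.camera('scene')[:,:,::-1]
cv2.imwrite('pics/scene2.png',s)
cv2.imwrite('pics/p2.png',cv2.resize(s[200:320,310:430],(600,600),interpolation=2))
E
```

```text
101.91749236819169 [-4.88 -0.34  0.04]
```

View pics/p2.png

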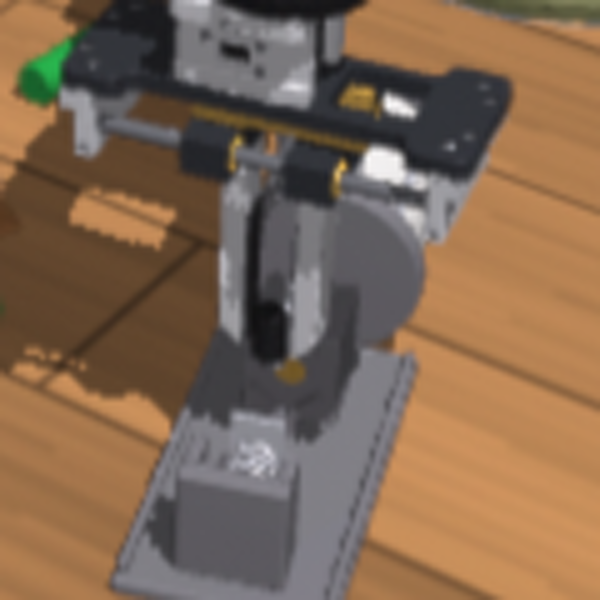

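{"api": "play_rows", "payload": {
  "increments": [
    [[255, 0.5, 0, 0, 0], [255, 0, 0, 0, 0], [255, 0, 0, 0, 0], [255, 0, 0, 0, 0]]
  ],
  "newtons": 8
}}

```text
time_s: 3.17
ee_pos: [0.5436, 0.1292, 0.0763]
eef_rot: [-0.034, 1.568, 0.173]
force: [4.2, 1.3, 5.2]
grip_width: 0.0155
```

{"api": "play_rows", "payload": {
  "increments": [
    [[255, 0, -0.67, -0.04, 7], [255, 0, -0.67, -0.04, 7], [255, 0, -0.67, -0.04, 7], [255, 0, -0.67, -0.04, 7], [255, 0, -0.67, -0.04, 7], [255, 0, -0.67, -0.04, 7]]
  ]
}}

```text
time_s: 3.67
ee_pos: [0.5385, 0.0895, 0.0764]
eef_rot: [0.49, 1.566, -0.042]
force: [9.4, -3.1, 2.6]
grip_width: 0.0151
```

```bash
python3 - <<'E'
from h import *
print(yawy())
h=np.array([.4891,.1140]);d=tool()[0][:2]-h;print(np.linalg.norm(d),np.degrees(np.arctan2(d[1],d[0])))
E
```

```text
59.55192781357209
0.0551243891941543 -26.370614110336167
```

{"api": "play_rows", "payload": {
  "increments": [
    [[255, 0, -0.67, -0.04, 7], [255, 0, -0.67, -0.04, 7], [255, 0, -0.67, -0.04, 7], [255, 0, -0.67, -0.04, 7], [255, 0, -0.67, -0.04, 7], [255, 0, -0.67, -0.04, 7], [255, 0, -0.3, 0, 3], [255, 0, 0, 0, 0]]
  ]
}}

```text
time_s: 4.33
ee_pos: [0.5052, 0.0639, 0.0765]
eef_rot: [1.278, 1.564, -0.037]
force: [17.5, -3.0, -3.1]
grip_width: 0.0177
```

```bash
python3 - <<'E'
from h import *
print(yawy())
h=np.array([.4891,.1140]);d=tool()[0][:2]-h;print(np.linalg.norm(d),np.degrees(np.arctan2(d[1],d[0])))
s=ctrl.camera('scene')[:,:,::-1]
cv2.imwrite('pics/p3.png',cv2.resize(s[180:320,290:430],(600,600),interpolation=2))
E
```

```text
14.657762329108227
0.05264695178889242 -72.14297837665555
```

View pics/p3.png

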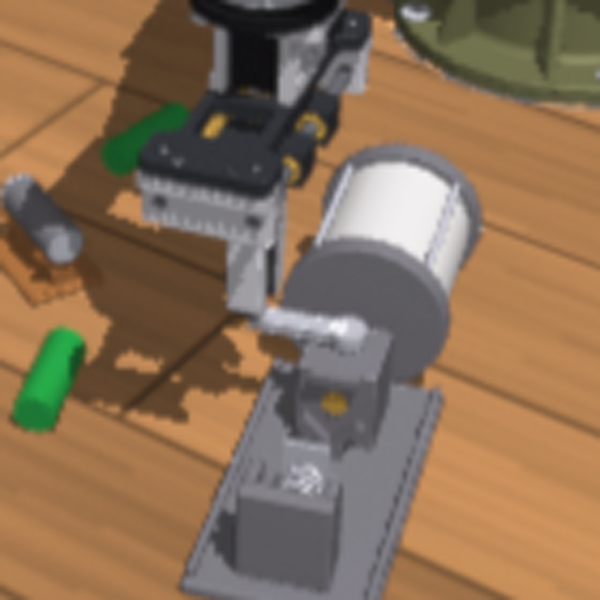

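{"api": "play_rows", "payload": {
  "increments": [
    [[120, 0, 0, 0, 0], [120, 0, 0, 0, 0], [120, 0, 0, 0, 0], [120, -1, 0, 0, 0], [60, -3, 0, 0, 0], [30, -3, 0, 0, 6.6], [30, -1, 0, 0, 6.7], [30, 0, 0, 0, 6.7], [30, 0, 0, 0, 6.7], [30, 0, 0, 0, 6.7], [30, 0, 0, 0, 6.7], [30, 0, 0, 0, 0]]
  ]
}}

```text
time_s: 5.38
ee_pos: [0.503, 0.0645, 0.156]
eef_rot: [3.113, 1.571, 1.097]
force: [0.4, -0.2, -0.2]
grip_width: 0.0828
```

```bash
python3 - <<'E'
from h import *
print(yawy(),to([.4646,-.1183,.120]))
s=ctrl.camera('scene')[:,:,::-1]
cv2.imwrite('pics/p4.png',cv2.resize(s[180:320,290:430],(600,600),interpolation=2))
E
```

```text
-25.506469941358677 [ 3.6   4.41 18.15]
```

View pics/p4.png

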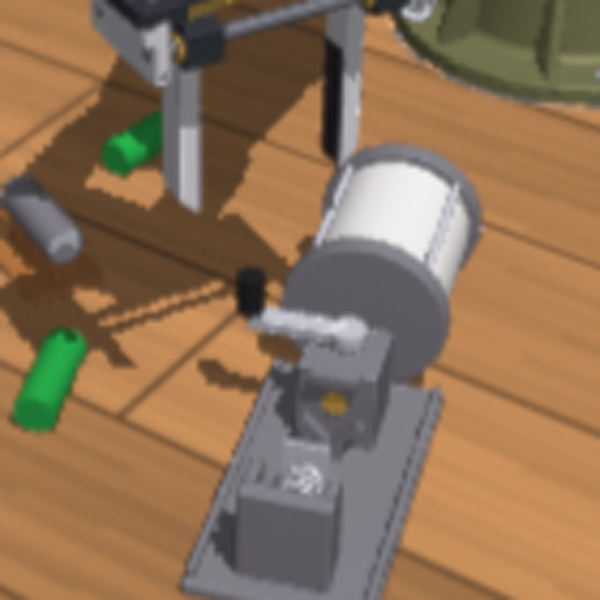

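{"api": "play_rows", "payload": {
  "increments": [
    [[60, 0.4, 0.74, 3.07, 0], [60, 0.6, 0.74, 3.07, 0], [60, 0.6, 0.73, 3.07, 0], [60, 0.6, 0.73, 3.07, 0], [60, 0.6, 0.73, 3.07, 0], [60, 0.6, 0.73, 3.07, 0], [60, 0, 0, 0, 0], [60, 0, 0, 0, 0], [60, 0, 0, 0, 0]]
  ]
}}

```text
time_s: 6.18
ee_pos: [0.4647, -0.1206, 0.1218]
eef_rot: [2.399, 1.571, 0.39]
force: [-0.4, 1.2, 0.6]
grip_width: 0.072
```

```bash
python3 - <<'E'
from h import *
print(yawy(),to([.4633,-.1210,.0175]))
T=Cam('top');S=Cam('scene');t=ctrl.camera('top')[:,:,::-1];s=ctrl.camera('scene')[:,:,::-1]
print(T.proj([.4646,-.1183,.036]),T.proj(tool()[0]))
cv2.imwrite('pics/p5.png',np.hstack([cv2.resize(t[220:320,320:420],(400,400),interpolation=2),cv2.resize(s[180:280,250:350],(400,400),interpolation=2)]))
E
```

```text
-25.05489097341006 [10.43 -0.11  0.09]
[[372.03863553 265.23937359]] [[376.73898602 258.6551807 ]]
```

View pics/p5.png

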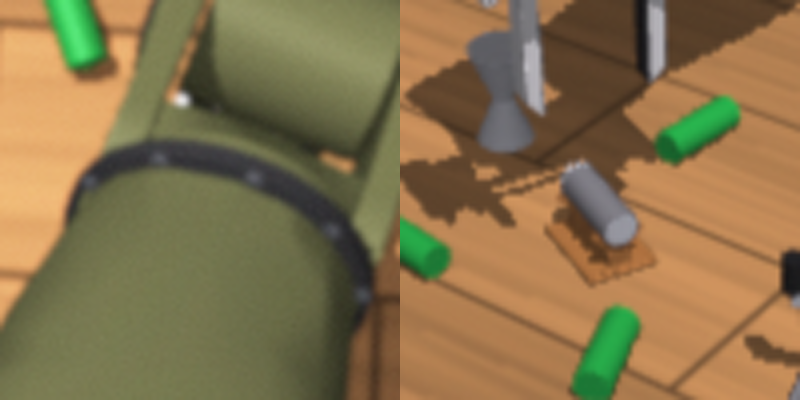

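{"api": "play_rows", "payload": {
  "increments": [
    [[80, 3, -0.1, 0.1, 0], [80, 3, 0, 0, 0], [80, 2.5, 0, 0, 0], [80, 1.9, 0, 0, 0], [80, 0, 0, 0, 0], [150, 0, 0, 0, 0], [200, 0, 0, 0, 0], [255, 0, 0, 0, 0], [255, 0, 0, 0, 0], [255, 0, 0, 0, 0], [255, 0, 0, 0, 0]]
  ],
  "newtons": 20
}}

```text
time_s: 7.2
ee_pos: [0.4634, -0.1215, 0.018]
eef_rot: [1.659, 1.57, -0.351]
force: [-0.0, -0.4, -0.0]
grip_width: 0.0281
```

```bash
python3 - <<'E'
from h import *
print(yawy(),to([.4633,-.1210,.0175]))
S=Cam('scene');s=ctrl.camera('scene')[:,:,::-1]
cv2.imwrite('pics/p6.png',cv2.resize(s[180:280,250:350],(600,600),interpolation=2))
E
```

```text
-25.185450586058515 [ 0.05 -0.04 -0.04]
```

View pics/p6.png

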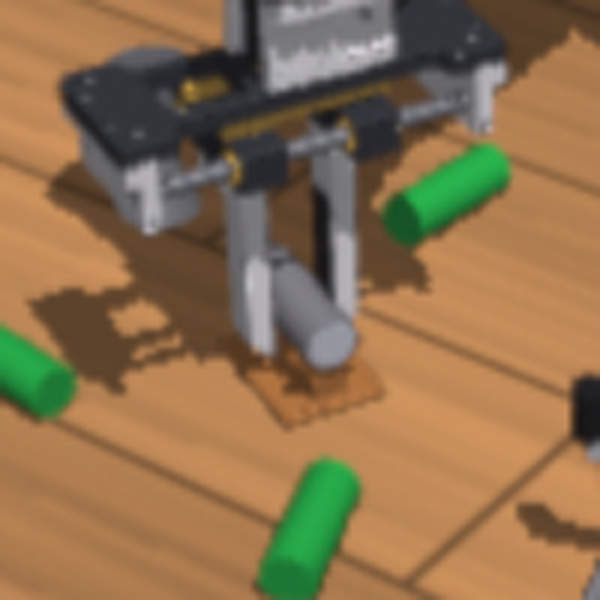

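{"api": "play_rows", "payload": {
  "increments": [
    [[255, 0, 0, 0, 0], [255, 0, 0, 0, 0], [255, 0, 0, 0, 0]]
  ],
  "newtons": 20
}}

```text
time_s: 7.5
ee_pos: [0.4636, -0.1216, 0.0179]
eef_rot: [1.677, 1.57, -0.333]
force: [1.0, -0.4, 6.1]
grip_width: 0.0256
```

{"api": "play_rows", "payload": {
  "increments": [
    [[255, -1, 0, 0, 0], [255, -3, 0, 0, 0], [255, -4, 0, 0, 0], [255, -4, 0, 0, 6.6], [255, 0, 0, 0, 6.6], [255, 0, 0, 0, 6.6], [255, 0, 0, 0, 6.6], [255, 0, 0, 0, 6.6], [255, 0, 0, 0, 6.6], [255, 0, 0, 0, 6.7], [255, 0, 0, 0, 0], [255, 0, 0, 0, 0]]
  ]
}}

```text
time_s: 8.5
ee_pos: [0.4629, -0.1213, 0.1376]
eef_rot: [-0.702, 1.57, 2.766]
force: [0.2, 0.5, -0.3]
grip_width: 0.0255
```

```bash
python3 - <<'E'
from h import *
print(yawy())
u=Ro.from_euler('z',-161.5,degrees=True).as_matrix()
b=np.array([.546,.133,0])+u@[.001,0,0]
print(b,to(b+u@[.003-.008,0,0]+[0,0,.137]))
s=ctrl.camera('scene')[:,:,::-1]
cv2.imwrite('pics/p7.png',cv2.resize(s[130:250,240:360],(600,600),interpolation=2))
E
```

```text
-71.27691092525345
[0.54505168 0.1326827  0.        ] [  0.06 -21.42 -16.43]
```

View pics/p7.png

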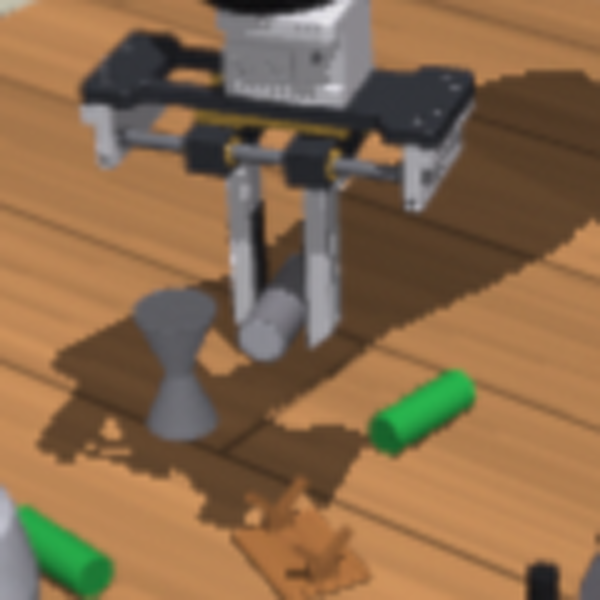

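{"api": "play_rows", "payload": {
  "increments": [
    [[255, 0, -1.4, -1.1, 0], [255, 0, -2.8, -2.1, 0], [255, 0, -2.8, -2.1, 0], [255, 0, -2.8, -2.1, 0], [255, 0, -2.8, -2.1, 0], [255, 0, -2.8, -2.1, 0], [255, 0, -2.8, -2.1, 0], [255, 0, -2.2, -1.7, 0], [255, 0, -1, -1, 0], [255, 0, 0, 0, 0], [255, 0, 0, 0, 0], [255, 0, 0, 0, 0]]
  ]
}}

```text
time_s: 9.55
ee_pos: [0.5504, 0.1328, 0.1373]
eef_rot: [0.065, 1.57, -2.753]
force: [0.5, 0.1, -2.3]
grip_width: 0.0258
```

```bash
cat > bay.py <<'E'
from h import *
u=Ro.from_euler('z',-161.5,degrees=True).as_matrix()
b=np.array([.546,.133,0])+u@[.001,0,0]
def inbay():
    p,R,o=tool(); q=u.T@(p-b); print('grasp in bay x,y,z mm',(q*1000+[0,0,18.8]).round(1),'jaw',round(yawy(),2),'F bay',(u.T@o['force']).round(1),'w',o['grip_width'],'t',o['time_s'],'Mom',(u.T@o['moment']).round(2))
E
python3 - <<'E'
from bay import *
inbay()
s=ctrl.camera('scene')[:,:,::-1];t=ctrl.camera('top')[:,:,::-1]
cv2.imwrite('pics/p8.png',np.hstack([cv2.resize(t[170:270,220:320],(400,400),interpolation=2),cv2.resize(s[220:320,320:420],(400,400),interpolation=2)]))
E
```

```text
grasp in bay x,y,z mm [ -5.1   1.6 156.1] jaw -71.41 F bay [-0.5  0.1 -2.3] w 0.025848909182471718 t 9.55 Mom [ 0.01 -0.12 -0.03]
```

View pics/p8.png

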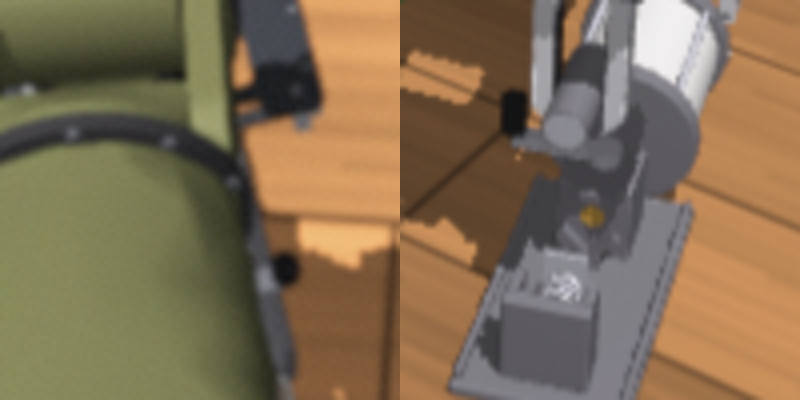

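```bash
python3 - <<'E'
from bay import *
S=Cam('scene')
p,R,o=tool(); c=p-R[:,0]*.0188; f=c-R[:,2]*.0355
print('flat end pred',S.proj(f),'obs 361.2 251.9 approx')
s=ctrl.camera('scene')[:,:,::-1]
crop(s,340,215,60,75,'p9.png',8)
W=lambda x,y,z:b+u@np.array([x,y,z])/1000
for n,P in(('plate top mid',W(-28.5,0,64)),('housing front top L',W(-79,25,68)),('R',W(-79,-25,68)),('tray FL',W(-91,50,16)),('tray FR',W(-91,-50,16)),('hinge',W(61,0,71))): print(n,S.proj(P).round(1))
print('obs plate',(np.array([305,121])+.5)/9-.5+[328,270],'hous',(np.array([160,225])+.5)/9-.5+[328,270],(np.array([362,265])+.5)/9-.5+[328,270],'tray',(np.array([45,411])+.5)/9-.5+[328,270],(np.array([435,490])+.5)/9-.5+[328,270])
E
```

```text
flat end pred [[360.58367494 251.00773896]] obs 361.2 251.9 approx
plate top mid [[361.3 281.5]]
housing front top L [[344.1 292.8]]
R [[367.1 297.4]]
tray FL [[331.2 311.9]]
tray FR [[376.1 321.5]]
hinge [[370.9 255. ]]
obs plate [361.44444444 283.        ] hous [345.33333333 294.55555556] [367.77777778 299.        ] tray [332.55555556 315.22222222] [375.88888889 324.        ]
```

View pics/p9.png

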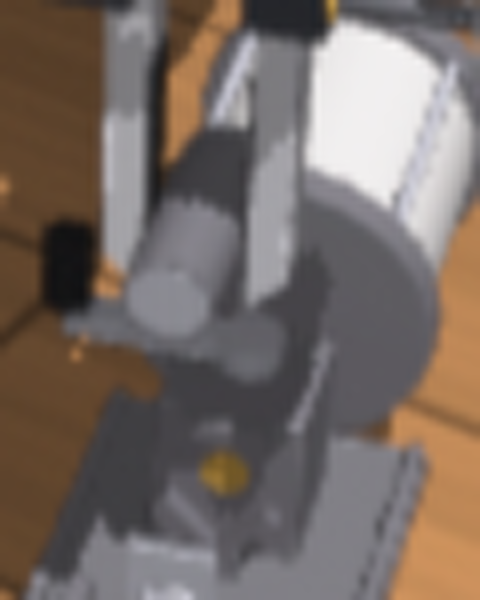

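{"api": "play_rows", "payload": {
  "increments": [
    [[255, 0, -0.16, 0.8, 0], [255, 1, 0, 0.8, 0], [255, 2, 0, 0, 0], [255, 2, 0, 0, 0], [255, 1.5, 0, 0, 0], [255, 1, 0, 0, 0], [255, 0, 0, 0, 0], [255, 0, 0, 0, 0], [255, 0, 0, 0, 0]]
  ]
}}

```text
time_s: 10.45
ee_pos: [0.5355, 0.13, 0.0635]
eef_rot: [2.976, 1.569, 0.157]
force: [-0.6, 0.2, -1.0]
grip_width: 0.0256
```

```bash
python3 - <<'E'
from bay import *
inbay()
s=ctrl.camera('scene')[:,:,::-1]
crop(s,330,225,75,75,'p10.png',8)
E
```

```text
grasp in bay x,y,z mm [ 9.9 -0.5 82.3] jaw -71.49 F bay [ 0.5 -0.4 -1. ] w 0.025598694824212776 t 10.45 Mom [-0.04 -0.17 -0.03]
```

View pics/p10.png

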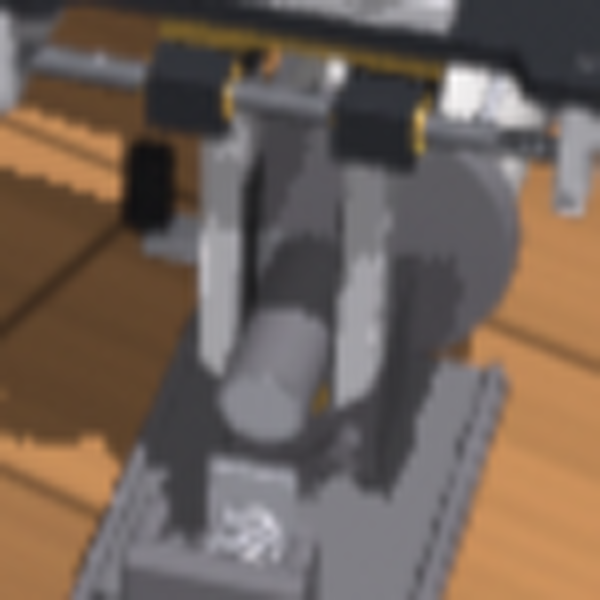

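{"api": "play_rows", "payload": {
  "increments": [
    [[255, 0.4, 0, 0.1, 0], [255, 0.4, 0, 0, 0], [255, 0.2, 0, 0, 0], [255, 0.2, 0, 0, 0], [255, 0.2, 0, 0, 0], [255, 0.2, 0, 0, 0], [255, 0, 0, 0, 0]]
  ],
  "newtons": 10
}}

```text
time_s: 11.08
ee_pos: [0.5344, 0.1297, 0.0463]
eef_rot: [3.038, 1.57, 0.219]
force: [4.3, 0.4, 2.7]
grip_width: 0.026
```

```bash
python3 - <<'E'
from bay import *
inbay()
s=ctrl.camera('scene')[:,:,::-1]
crop(s,330,225,75,75,'p11.png',8)
E
```

```text
grasp in bay x,y,z mm [11.  -0.6 65.1] jaw -71.49 F bay [-4.2  1.   2.7] w 0.02603607316086497 t 11.0833 Mom [0.02 0.61 0.01]
```

View pics/p11.png

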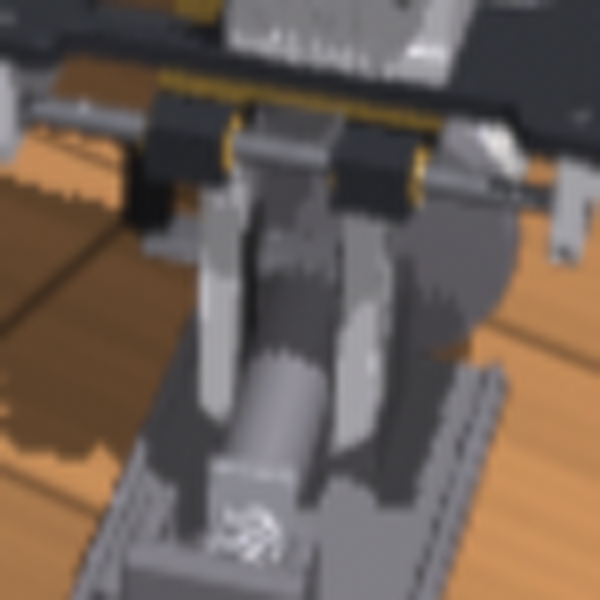

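{"api": "play_rows", "payload": {
  "increments": [
    [[255, 0, 0, 0, 0], [255, 0, 0, -0.4, 0], [255, 0, 0, -0.4, 0], [255, 0, 0, -0.4, 0], [255, 0, 0, -0.4, 0], [255, 0, 0, 0, 0]]
  ],
  "newtons": 20
}}

```text
time_s: 11.63
ee_pos: [0.5483, 0.1345, 0.0455]
eef_rot: [-0.087, 1.566, -2.906]
force: [-9.2, -3.7, 0.7]
grip_width: 0.0254
```

```bash
python3 - <<'E'
from bay import *
inbay()
s=ctrl.camera('scene')[:,:,::-1]
crop(s,330,225,75,75,'p12.png',8)
E
```

```text
grasp in bay x,y,z mm [-3.7 -0.7 64.3] jaw -71.48 F bay [9.9 0.6 0.7] w 0.025363971129736537 t 11.6333 Mom [ 0.1  -1.77 -0.01]
```

View pics/p12.png

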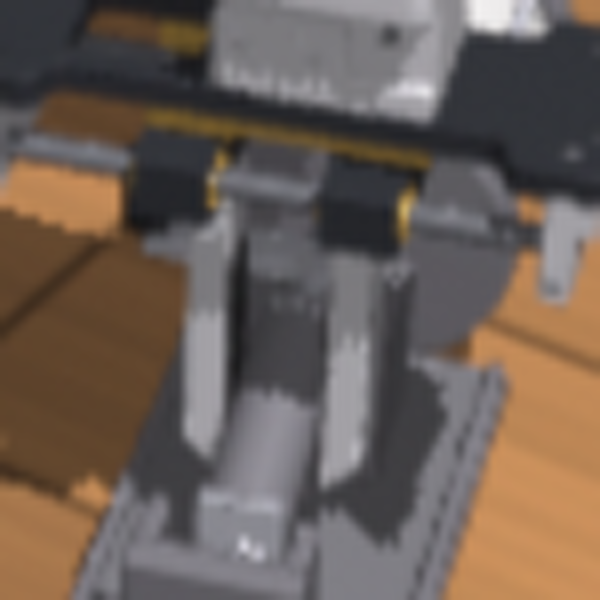

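{"api": "play_rows", "payload": {
  "increments": [
    [[255, 0, 0, -0.15, 0], [255, 0.3, 0, 0, 0], [255, 0.3, 0, 0, 0], [255, 0.3, 0, 0, 0], [255, 0.3, 0, 0, 0], [255, 0, 0, 0, 0]]
  ]
}}

```text
time_s: 12.18
ee_pos: [0.5504, 0.1352, 0.0337]
eef_rot: [-0.134, 1.569, -2.953]
force: [-2.2, -0.5, -4.5]
grip_width: 0.0255
```

```bash
python3 - <<'E'
from bay import *
inbay()
s=ctrl.camera('scene')[:,:,::-1]
crop(s,330,225,75,75,'p13.png',8)
E
```

```text
grasp in bay x,y,z mm [-5.9 -0.7 52.5] jaw -71.48 F bay [ 2.2 -0.2 -4.5] w 0.025535920052689603 t 12.1833 Mom [ 0.08 -0.34  0.01]
```

View pics/p13.png

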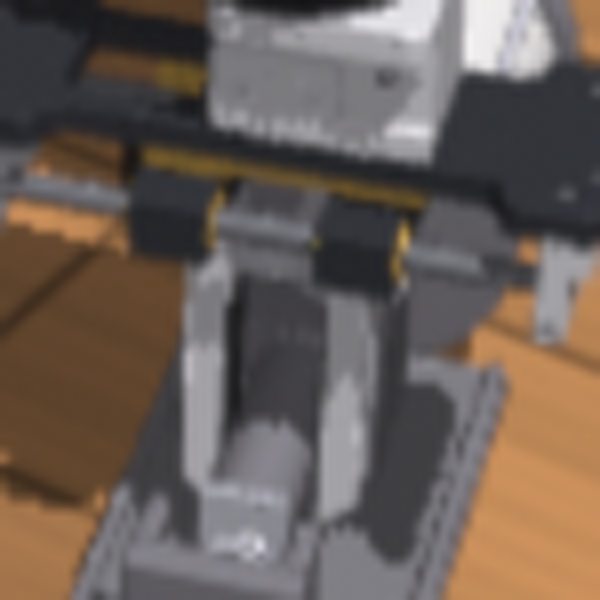

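{"api": "play_rows", "payload": {
  "increments": [
    [[255, 0, 0, 0, 0], [255, 0, 0, 0, 0]]
  ]
}}

```text
time_s: 12.4
ee_pos: [0.5504, 0.1352, 0.0338]
eef_rot: [-0.137, 1.57, -2.956]
force: [-0.1, -0.8, -8.6]
grip_width: 0.0256
```

```bash
python3 - <<'E'
from bay import *
inbay()
s=ctrl.camera('scene')[:,:,::-1]
cv2.imwrite('pics/full14.png',s)
S=Cam('scene')
W=lambda x,y,z:b+u@np.array([x,y,z])/1000
for x in (-28.5,-35,-40,-45): print(x,S.proj(W(x,0,64)).round(1)+[0.2,1.6])
E
```

```text
grasp in bay x,y,z mm [-5.9 -0.7 52.6] jaw -71.48 F bay [ 0.3  0.7 -8.6] w 0.025593005204327376 t 12.4 Mom [ 0.08 -0.12 -0.02]
-28.5 [[361.5 283.1]]
-35 [[360.8 285. ]]
-40 [[360.2 286.4]]
-45 [[359.7 287.9]]
```

{"api": "play_rows", "payload": {
  "increments": [
    [[255, 0, 0, 0, 0], [255, 0, 0, -0.2, 0], [255, 0, 0, -0.2, 0], [255, 0, 0, -0.1, 0], [255, 0, 0, 0, 0], [255, 0, 0, 0, 0]]
  ],
  "newtons": 35
}}

```text
time_s: 12.95
ee_pos: [0.5544, 0.1365, 0.0342]
eef_rot: [-0.074, 1.568, -2.893]
force: [-9.9, -2.4, -1.0]
grip_width: 0.0251
```

```bash
python3 - <<'E'
from bay import *
inbay()
s=ctrl.camera('scene')[:,:,::-1];t=ctrl.camera('top')[:,:,::-1]
crop(s,335,245,60,60,'p14.png',10)
E
```

```text
grasp in bay x,y,z mm [-10.1  -0.7  53. ] jaw -71.48 F bay [10.1 -0.9 -1. ] w 0.025127161472261232 t 12.95 Mom [ 0.08 -1.84 -0.01]
```

View pics/p14.png

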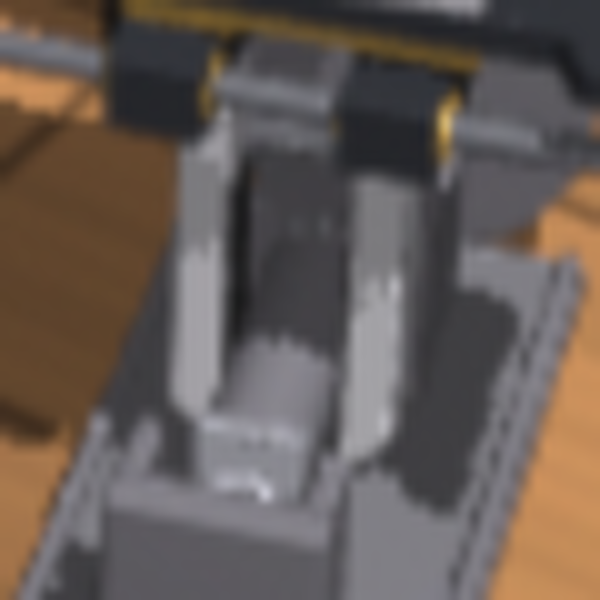

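{"api": "play_rows", "payload": {
  "increments": [
    [[255, 0.2, 0, 0, 0], [255, 0.2, 0, 0, 0], [255, 0.2, 0, 0, 0], [255, 0, 0, 0, 0], [255, 0, 0, 0, 0]]
  ]
}}

```text
time_s: 13.47
ee_pos: [0.5548, 0.1367, 0.0287]
eef_rot: [-0.056, 1.569, -2.875]
force: [-8.4, -3.4, 1.2]
grip_width: 0.0253
```

```bash
python3 - <<'E'
from bay import *
inbay()
E
```

```text
grasp in bay x,y,z mm [-10.5  -0.7  47.5] jaw -71.48 F bay [9.1 0.6 1.2] w 0.02533006322261738 t 13.4667 Mom [-0.05 -1.59  0.03]
```

{"api": "play_rows", "payload": {
  "increments": [
    [[255, 0.2, 0, 0, 0], [255, 0.2, 0, 0, 0], [255, 0.2, 0, 0, 0], [255, 0, 0, 0, 0], [255, 0, 0, 0, 0]]
  ]
}}

```text
time_s: 13.88
ee_pos: [0.5548, 0.1367, 0.0227]
eef_rot: [-0.044, 1.569, -2.863]
force: [-8.5, -3.6, 0.8]
grip_width: 0.0254
```

```bash
python3 - <<'E'
from bay import *
inbay()
s=ctrl.camera('scene')[:,:,::-1]
crop(s,335,245,60,60,'p15.png',10)
E
```

```text
grasp in bay x,y,z mm [-10.5  -0.7  41.5] jaw -71.48 F bay [9.2 0.7 0.8] w 0.025434201622524105 t 13.8833 Mom [ 0.03 -1.6   0.01]
```

View pics/p15.png

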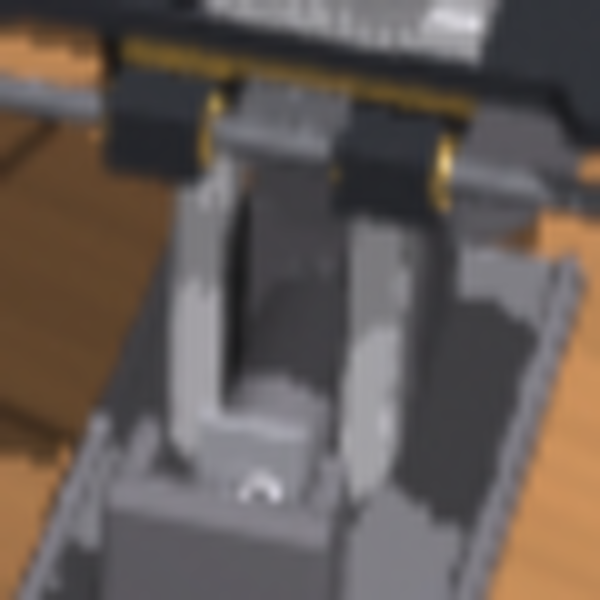

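{"api": "play_rows", "payload": {
  "increments": [
    [[255, 0.15, 0, 0, 0], [255, 0, 0, 0, 0], [255, 0, 0, 0, 0]]
  ]
}}

```text
time_s: 14.18
ee_pos: [0.5549, 0.1367, 0.0213]
eef_rot: [-0.05, 1.569, -2.868]
force: [-9.0, -2.4, 2.1]
grip_width: 0.0255
```

```bash
python3 - <<'E'
from bay import *
inbay()
S=Cam('scene')
W=lambda x,y,z:b+u@np.array([x,y,z])/1000
for n,P in(('liptop',(29,0,61)),('lipbot',(29,0,55)),('cell front top if level at -13',(19.5,0,53)),('plate top -44',(-44,0,64)),('flat top',(-44,0,53))): print(n,(S.proj(W(*P))+[.2,1.6]-[335,245])*10)
s=ctrl.camera('scene')[:,:,::-1]
g=s[240:300,335:395].astype(float); g=np.clip((g/255)**.6*255,0,255).astype(np.uint8)
cv2.imwrite('pics/p16.png',cv2.resize(g,(600,600),interpolation=2))
E
```

```text
grasp in bay x,y,z mm [-10.6  -0.6  40.1] jaw -71.48 F bay [ 9.3 -0.6  2.1] w 0.025500201303233033 t 14.1833 Mom [ 0.05 -1.58 -0.02]
liptop [[326.73251256 233.36439396]]
lipbot [[325.633522   253.75956905]]
cell front top if level at -13 [[315.43380294 285.90123234]]
plate top -44 [[247.91920005 426.03150911]]
flat top [[246.24338061 464.12722708]]
```

View pics/p16.png

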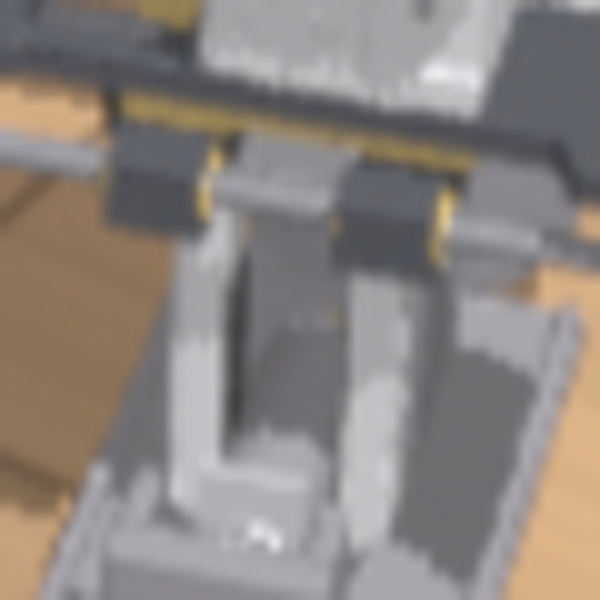

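{"api": "play_rows", "payload": {
  "increments": [
    [[255, 0.08, 0, 0, 0], [255, 0, 0, 0.2, 0], [255, 0, 0, 0.2, 0], [255, 0, 0, 0, 0], [255, 0, 0, 0, 0]]
  ]
}}

```text
time_s: 14.65
ee_pos: [0.5515, 0.1355, 0.0207]
eef_rot: [0.037, 1.57, -2.781]
force: [-5.9, -1.8, 2.1]
grip_width: 0.0249
```

```bash
python3 - <<'E'
from bay import *
inbay()
E
```

```text
grasp in bay x,y,z mm [-7.  -0.6 39.5] jaw -71.49 F bay [ 6.2 -0.1  2.1] w 0.024892110165354486 t 14.65 Mom [-0.02 -1.13  0.02]
```

{"api": "play_rows", "payload": {
  "increments": [
    [[255, 0, 0, 0.15, 0], [255, 0, 0, 0.15, 0], [255, 0, 0, 0, 0], [255, 0, 0, 0, 0]]
  ]
}}

```text
time_s: 14.98
ee_pos: [0.5489, 0.1346, 0.0205]
eef_rot: [2.815, 1.571, -0.003]
force: [-3.8, -1.2, 2.1]
grip_width: 0.025
```

```bash
python3 - <<'E'
from bay import *
inbay()
E
```

```text
grasp in bay x,y,z mm [-4.3 -0.6 39.3] jaw -71.48 F bay [ 4.  -0.1  2.1] w 0.02502573994992161 t 14.9833 Mom [-0.02 -0.86  0.02]
```

{"api": "play_rows", "payload": {
  "increments": [
    [[255, 0, 0, 0.15, 0], [255, 0, 0, 0, 0], [255, 0, 0, 0, 0]]
  ]
}}

```text
time_s: 15.23
ee_pos: [0.5475, 0.1342, 0.0203]
eef_rot: [3.019, 1.571, 0.2]
force: [-3.4, -0.8, 0.7]
grip_width: 0.0253
```

```bash
python3 - <<'E'
from bay import *
inbay()
s=ctrl.camera('scene')[:,:,::-1]
g=s[240:300,335:395].astype(float); g=np.clip((g/255)**.6*255,0,255).astype(np.uint8)
cv2.imwrite('pics/p17.png',cv2.resize(g,(600,600),interpolation=2))
E
```

```text
grasp in bay x,y,z mm [-2.8 -0.6 39.1] jaw -71.49 F bay [ 3.5 -0.3  0.7] w 0.025281058939216245 t 15.2333 Mom [-0.01 -0.69  0.05]
```

View pics/p17.png

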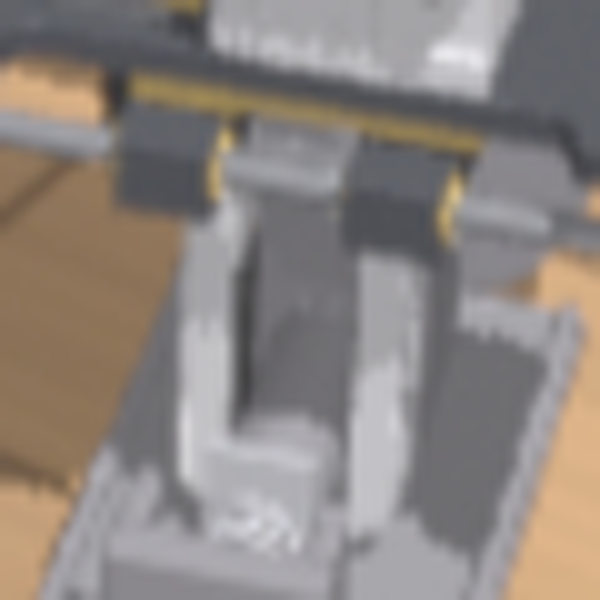

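{"api": "play_rows", "payload": {
  "increments": [
    [[170, 0, 0, 0, 0], [150, 0, 0, 0, 0], [140, 0, 0, 0, 0], [140, 0, 0, 0, 0], [140, -1, 0, 0, 0], [140, -2, 0, 0, 0], [140, -3, 0, 0, 0], [140, -3, 0, 0, 0], [140, 0, 0, 0, 0]]
  ]
}}

```text
time_s: 16.03
ee_pos: [0.5499, 0.1346, 0.1167]
eef_rot: [2.996, 1.562, 0.177]
force: [0.9, -0.0, 1.4]
grip_width: 0.0427
```

```bash
python3 - <<'E'
from bay import *
inbay()
s=ctrl.camera('scene')[:,:,::-1]
g=s[240:320,330:410].astype(float); g=np.clip((g/255)**.6*255,0,255).astype(np.uint8)
cv2.imwrite('pics/p18.png',cv2.resize(g,(600,600),interpolation=2))
S=Cam('scene')
W=lambda x,y,z:b+u@np.array([x,y,z])/1000
for n,P in(('liptop',(29,0,61)),('lipbot',(29,0,55)),('cell front top home',(32.5,0,53)),('plate top',(-32.5,0,64)),('flat top',(-32.5,0,53))): print(n,(S.proj(W(*P))+[.2,1.6]-[330,240])*7.5)
E
```

```text
grasp in bay x,y,z mm [ -5.2  -0.3 135.5] jaw -71.48 F bay [-0.9  0.3  1.4] w 0.042745534309141464 t 16.0333 Mom [-0.02 -0.13  0.01]
liptop [[282.54938442 212.52329547]]
lipbot [[281.7251415  227.81967678]]
cell front top home [[284.14448548 225.94749636]]
plate top [[233.22984831 332.02346059]]
flat top [[231.92821134 360.51911971]]
```

View pics/p18.png

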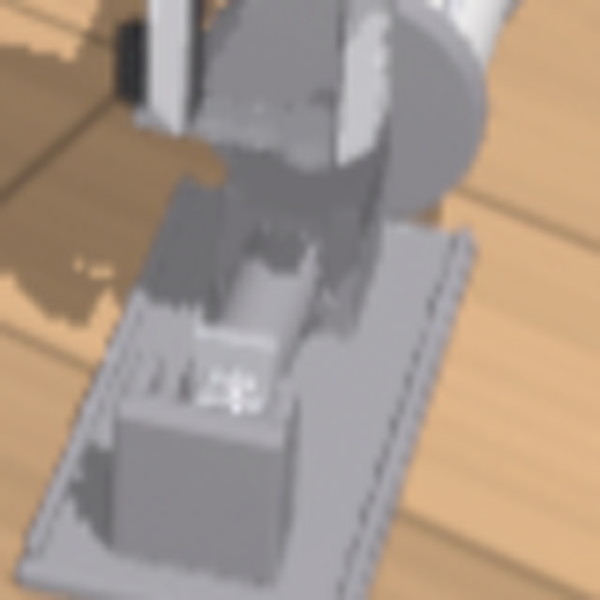

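{"api": "play_rows", "payload": {
  "increments": [
    [[120, -1, 1, 0, 0], [120, -1, 3, 0, 0], [120, 0, 4, 0, 0], [120, 0, 4, 0, 0], [120, 0, 4, 0, 0], [120, 0, 4, 0, 0], [120, 0, 4, 0, 0], [120, 0, 0, 0, -7], [120, 0, 0, 0, -7], [120, 0, 0, 0, -7], [120, 0, 0, 0, -7], [120, 0, 0, 0, -7]]
  ]
}}

```text
time_s: 17.08
ee_pos: [0.6231, -0.0943, 0.1295]
eef_rot: [-1.117, 1.569, 2.964]
force: [0.1, 0.5, -0.7]
grip_width: 0.0498
```

```bash
python3 - <<'E'
from bay import *
inbay()
s=ctrl.camera('scene')[:,:,::-1];t=ctrl.camera('top')[:,:,::-1]
cv2.imwrite('pics/top19.png',t);cv2.imwrite('pics/scene19.png',s)
a=cv2.resize(t[175:265,225:315],(400,400),interpolation=2);c=cv2.resize(s[230:320,325:415],(400,400),interpolation=2)
cv2.imwrite('pics/p19.png',np.hstack([a,c]))
E
```

```text
grasp in bay x,y,z mm [ -2.  240.  148.3] jaw -36.17 F bay [-0.2 -0.4 -0.7] w 0.04975156924036377 t 17.0833 Mom [ 0.07 -0.15  0.06]
```

View pics/p19.png

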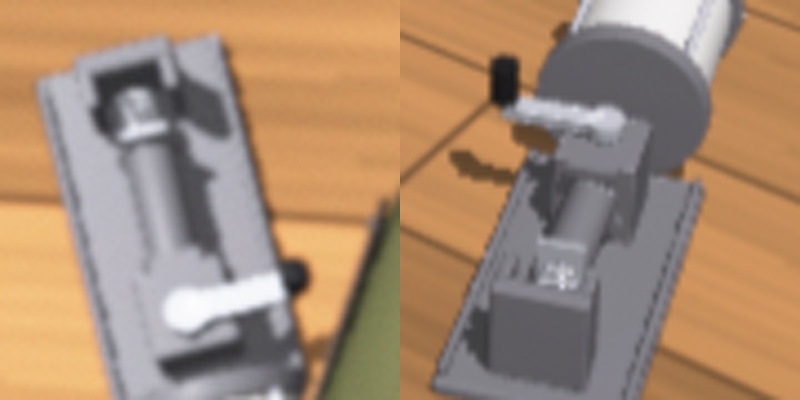

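```bash
python3 - <<'E'
from bay import *
T=Cam('top');S=Cam('scene')
print(T.plane([[387,138]],.20),T.plane([[380,172]],0.0), S.plane([[232,290]],0.))
E
```

```text
[[ 0.69913034 -0.12259464  0.2       ]] [[ 0.69234295 -0.12952668  0.        ]] [[ 0.71072233 -0.12693869  0.        ]]
```

View pics/scene19.png

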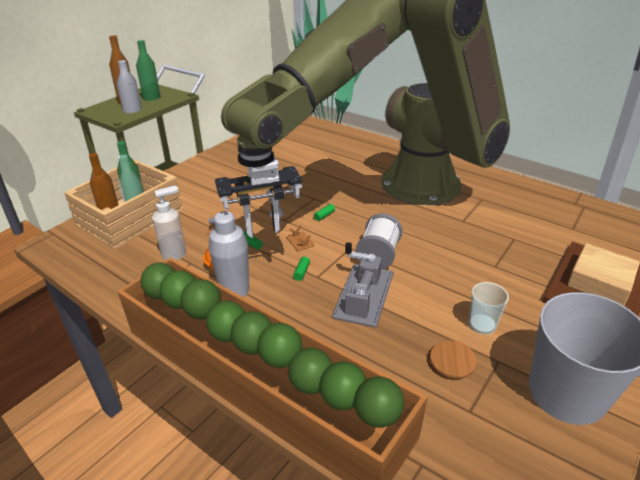

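View pics/top19.png

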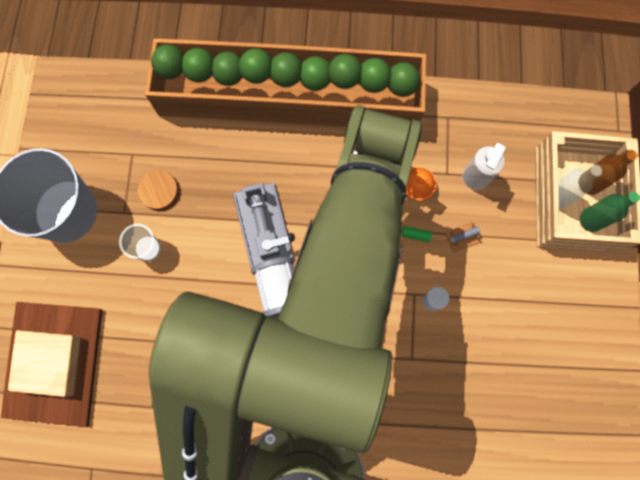

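```bash
python3 - <<'E'
from bay import *
T=Cam('top');S=Cam('scene')
t=cv2.imread('pics/top19.png');s=cv2.imread('pics/scene19.png');t0=cv2.imread('pics/top0.png')
a=t[190:250,240:290];c=t0[190:250,240:290];d=s[255:305,345:385]
cv2.imwrite('pics/p20.png',np.hstack([cv2.resize(c,(300,360),interpolation=2),cv2.resize(a,(300,360),interpolation=2)]))
crop(s,340,250,55,50,'p21.png',12)
W=lambda x,y,z:b+u@np.array([x,y,z])/1000
for n,P in(('plate0',(-28.5,0,64)),('plate home',(-32.5,0,64)),('lip tip',(29,0,61)),('cellflat',(-32.5,0,53)),('cl left',(0,-13,40)),('cl right',(0,13,40))): print(n,((T.proj(W(*P))-[240,190])*6).round(),((S.proj(W(*P))+[.2,1.6]-[340,250])*12).round())
E
```

```text
plate0 [[104. 103.]] [[259. 397.]]
plate home [[102.  93.]] [[253. 411.]]
lip tip [[142. 253.]] [[332. 220.]]
cellflat [[105. 101.]] [[251. 457.]]
cl left [[ 94. 200.]] [[358. 413.]]
cl right [[162. 183.]] [[224. 386.]]
```

View pics/p20.png

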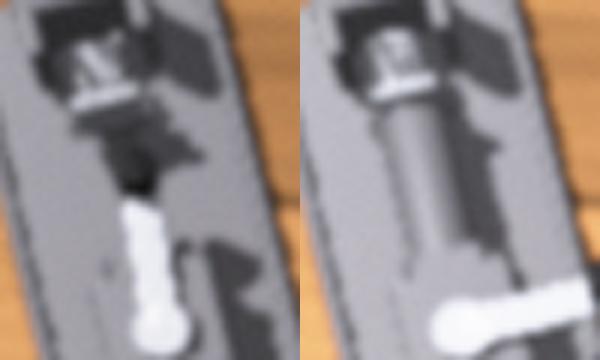

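View pics/p21.png

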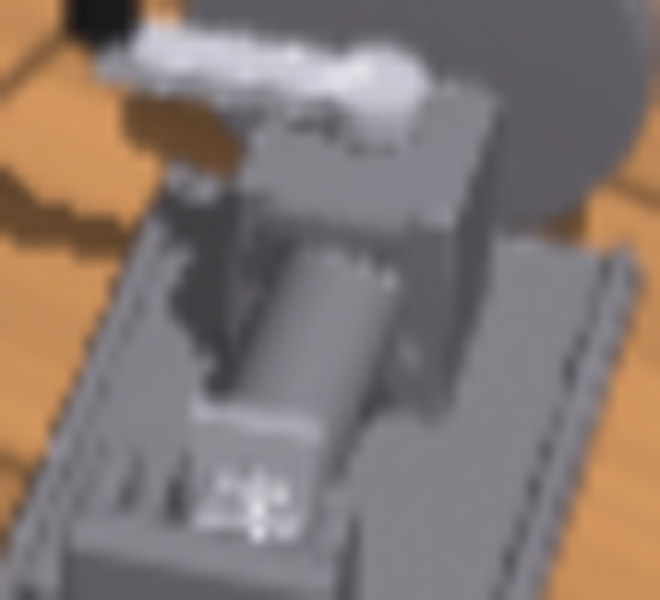

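```bash
python3 - <<'E'
from bay import *
T=Cam('top');S=Cam('scene')
print(T.plane([[291.2,236.6]],.09),to([.5062,.0628,.13]),yawy())
E
```

```text
[[0.50588337 0.06109351 0.09      ]] [ -0.02 -18.72  -5.7 ] -36.364635986315434
```

{"api": "play_rows", "payload": {
  "increments": [
    [[110, 0, -2, -0.6, 0], [110, 0, -3.7, -1.1, 0], [110, 0, -3.7, -1.1, 0], [110, 0, -3.7, -1.1, 0], [110, 0, -3.6, -1.2, 0], [110, 0, -2, -0.6, 0], [110, 0, 0, 0, -6.9], [110, 0, 0, 0, -6.9], [110, 0, 0, 0, -6.9], [110, 0, 0, 0, -6.9], [110, 0, 0, 0, -6.9], [110, 0, 0, 0, -6.9]]
  ]
}}

```text
time_s: 18.18
ee_pos: [0.507, 0.0632, 0.13]
eef_rot: [-1.554, 1.57, -3.038]
force: [-0.3, -0.7, -0.8]
grip_width: 0.0534
```

{"api": "play_rows", "payload": {
  "increments": [
    [[110, 0, 0, 0, -6.9], [110, 0, 0, 0, -6.9], [110, 0, 0, 0, 0], [110, 0, 0, 0, 0]]
  ]
}}

```text
time_s: 18.52
ee_pos: [0.5071, 0.0633, 0.13]
eef_rot: [-1.754, 1.57, -3.006]
force: [-0.3, -0.3, -0.7]
grip_width: 0.0532
```

```bash
python3 - <<'E'
from bay import *
print(to([.5062,.0628,.0765]),yawy())
s=ctrl.camera('scene')[:,:,::-1]
cv2.imwrite('pics/p22.png',cv2.resize(s[200:310,310:420],(600,600),interpolation=2))
E
```

```text
[ 5.35 -0.1   0.02] 18.308858737736955
```

View pics/p22.png

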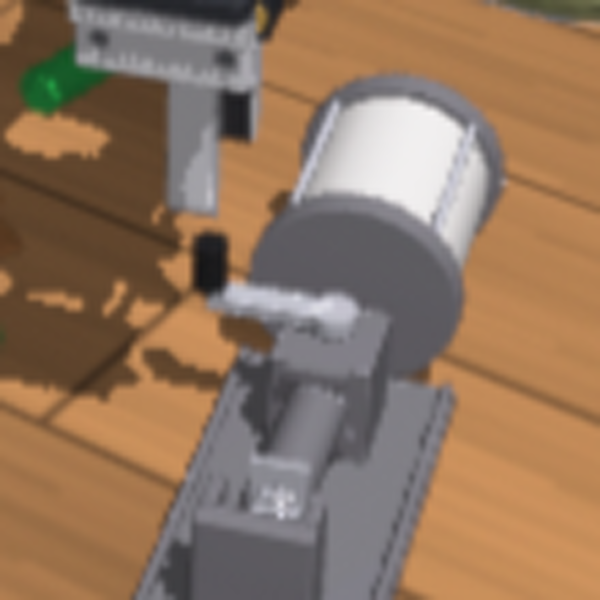

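Cell still home, handle open with the knob below the fingers. Descend and grip the knob.

{"api": "play_rows", "payload": {
  "increments": [
    [[110, 2, -0.1, 0, 0], [110, 2, 0, 0, 0], [110, 1.3, 0, 0, 0], [200, 0, 0, 0, 0], [255, 0, 0, 0, 0], [255, 0, 0, 0, 0], [255, 0, 0, 0, 0], [255, 0, 0, 0, 0], [255, 0, 0, 0, 0], [255, 0, 0, 0, 0], [255, 0, 0, 0, 0]]
  ],
  "newtons": 8
}}

```text
time_s: 19.48
ee_pos: [0.5067, 0.0633, 0.0776]
eef_rot: [1.318, 1.569, 0.074]
force: [0.9, 0.6, 3.7]
grip_width: 0.016
```

```bash
python3 - <<'E'
from bay import *
print(yawy()); inbay()
E
```

```text
18.706234778147955
grasp in bay x,y,z mm [58.4 53.6 96.4] jaw 18.71 F bay [-1.1 -0.3  3.7] w 0.016003845048296453 t 19.4833 Mom [ 0.08  0.26 -0.02]
```

{"api": "play_rows", "payload": {
  "increments": [
    [[255, 0, 0.67, -0.04, -7], [255, 0, 0.67, -0.04, -7], [255, 0, 0.67, -0.04, -7], [255, 0, 0.67, -0.04, -7], [255, 0, 0.67, -0.04, -7], [255, 0, 0.67, -0.04, -7], [255, 0, 0.67, -0.04, -7]]
  ]
}}

```text
time_s: 20.07
ee_pos: [0.5396, 0.0945, 0.0776]
eef_rot: [-1.893, 1.57, -2.276]
force: [-4.1, -0.4, 6.2]
grip_width: 0.0154
```

```bash
python3 - <<'E'
from bay import *
p=tool()[0][:2]; h=b[:2]+u[:2,:2]@[.061,0]; d=p-h
print(yawy(),np.linalg.norm(d),np.degrees(np.arctan2(d[1],d[0]))); inbay()
E
```

```text
68.04740564658745 0.05570968003502362 -19.74054557922733
grasp in bay x,y,z mm [17.2 34.5 96.4] jaw 68.05 F bay [ 4.  -0.9  6.2] w 0.015435388256243248 t 20.0667 Mom [-0.12 -0.85  0.04]
```

{"api": "play_rows", "payload": {
  "increments": [
    [[255, 0, 0.67, -0.04, -7], [255, 0, 0.67, -0.04, -7], [255, 0, 0.67, -0.04, -7], [255, 0, 0.67, -0.04, -7], [255, 0, 0.67, -0.04, -7], [255, 0, 0.4, 0, -4], [255, 0, 0, 0, 0], [255, 0, 0, 0, 0]]
  ]
}}

```text
time_s: 20.73
ee_pos: [0.5409, 0.1313, 0.0775]
eef_rot: [-3.134, 1.57, -2.841]
force: [-5.3, -0.5, 6.9]
grip_width: 0.0156
```

```bash
python3 - <<'E'
from bay import *
p=tool()[0][:2]; h=b[:2]+u[:2,:2]@[.061,0]; d=p-h
print(yawy(),np.linalg.norm(d),np.degrees(np.arctan2(d[1],d[0]))); inbay()
E
```

```text
106.75945728038211 0.05662385135131416 18.540110141240355
grasp in bay x,y,z mm [ 4.4 -0.  96.3] jaw 106.76 F bay [ 5.2 -1.2  6.9] w 0.015552982448005449 t 20.7333 Mom [-0.12 -1.03  0.04]
```

{"api": "play_rows", "payload": {
  "increments": [
    [[255, 0, 0.15, 0, 0], [255, 0, 0.15, 0, 0], [255, 0, 0, 0, 0], [255, 0, 0, 0, 0]]
  ]
}}

```text
time_s: 21.07
ee_pos: [0.5408, 0.1322, 0.0775]
eef_rot: [-1.837, 1.568, -1.545]
force: [-0.6, -14.4, 5.8]
grip_width: 0.0157
```

```bash
python3 - <<'E'
from bay import *
inbay()
E
```

```text
grasp in bay x,y,z mm [ 4.2 -0.9 96.3] jaw 106.69 F bay [ 5.1 13.4  5.8] w 0.015697012896507975 t 21.0667 Mom [ 2.68 -1.01 -0.02]
```

{"api": "play_rows", "payload": {
  "increments": [
    [[180, 0, 0, 0, 0], [160, 0, 0, 0, 0], [140, 0, 0, 0, 0], [130, 0, 0, 0, 0], [130, -1, 0, 0, 0], [130, -2, 0, 0, 0], [130, -3, 0, 0, 0], [130, -3, 0, 0, 0], [130, -2, 0, 0, 0], [130, 0, 0, 0, 0]]
  ]
}}

```text
time_s: 21.9
ee_pos: [0.542, 0.1346, 0.1925]
eef_rot: [-0.103, 1.563, 0.189]
force: [0.2, -0.7, 1.0]
grip_width: 0.0464
```

{"api": "play_rows", "payload": {
  "increments": [
    [[130, 0, 3, -2, 0], [130, 0, 3, -2, 0], [130, 0, 3, -2, 0], [130, 0, 3, -2, 0], [130, 0, 3, -2, 0], [130, 0, 3, -2, 0], [130, 0, 3, -2, 0], [130, 0, 0, 0, 0], [130, 0, 0, 0, 0]]
  ]
}}

```text
time_s: 22.65
ee_pos: [0.345, 0.2958, 0.1873]
eef_rot: [0.403, 1.571, 0.698]
force: [-0.1, 0.1, -0.1]
grip_width: 0.0457
```

```bash
python3 - <<'E'
from bay import *
T=Cam('top');S=Cam('scene')
inbay(); print(tool()[0])
s=ctrl.camera('scene')[:,:,::-1];t=ctrl.camera('top')[:,:,::-1]
cv2.imwrite('pics/top23.png',t);cv2.imwrite('pics/scene23.png',s)
a=cv2.resize(t[175:265,225:315],(400,400),interpolation=2);c=cv2.resize(s[230:320,325:415],(400,400),interpolation=2)
cv2.imwrite('pics/p23.png',np.hstack([a,c]))
E
```

```text
grasp in bay x,y,z mm [ 137.9 -218.2  206.1] jaw 106.89 F bay [ 0.1 -0.1 -0.1] w 0.0457262957360556 t 22.65 Mom [-0.03 -0.   -0.  ]
[0.34502145 0.29582128 0.18732102]
```

View pics/p23.png

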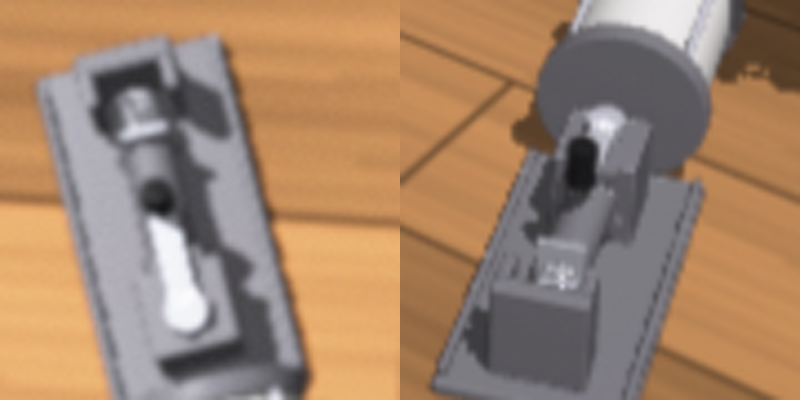

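View pics/top23.png

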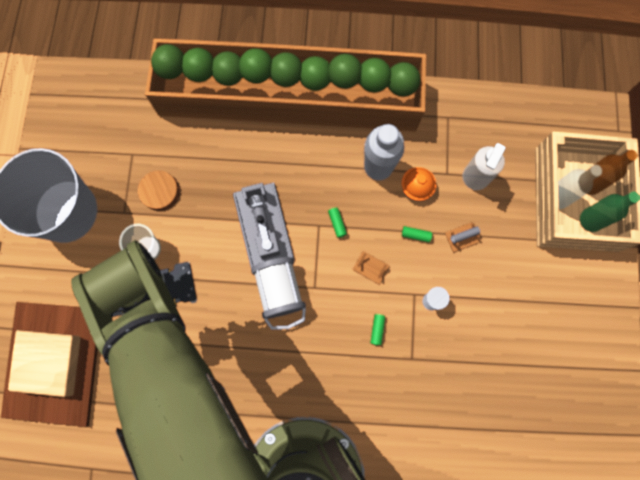

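```bash
python3 - <<'E'
from bay import *
T=Cam('top')
k=T.plane([[260.2,219.4]],.093)[0]; h=T.plane([[266.7,244.6]],.071)[0]
print(k,h,u.T@(k-b)*1000,u.T@(h-b)*1000)
d=u.T@(k-h); print('open angle',np.arctan2(d[1],-d[0]))
t=cv2.imread('pics/top23.png'); crop(t,240,190,50,60,'p24.png',10)
E
```

```text
[0.53829827 0.12993032 0.093     ] [0.48867309 0.11358403 0.071     ] [ 7.27775442  0.46725528 93.        ] [59.52524059  0.22252623 71.        ]
open angle 0.0046840006036468415
```

View pics/p24.png

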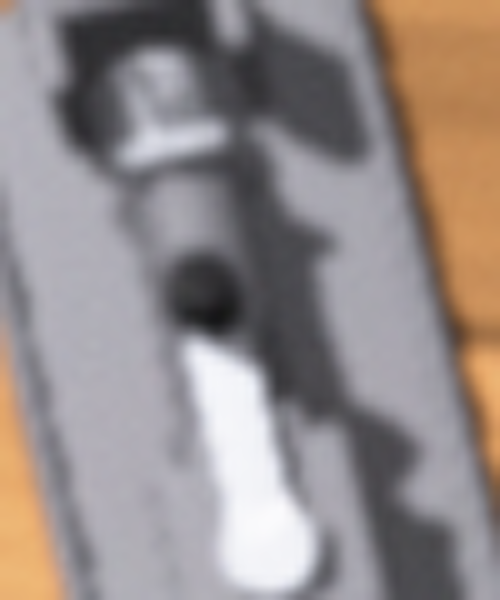

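```bash
python3 -c "
from station import ctrl
print(ctrl.get_obs()['force'],ctrl.hand_in())"
```

```text
the job is handed in; nothing more can be done
[ 1.02451629 -0.71191818 -0.35271381] None
```

The fat cell is home in the bay with the handle shut over it, and I handed the job in at about 23 s. The hand-in gave no verdict, so this rests on my own checks.

**What I did:**
- I swung the handle open to its stop.
- I gripped the fat cell on its rest and tipped it nub-up on the lip.
- I pressed its flat end about 14 mm into the spring and lowered it. It first jammed on the lip, so I moved it 4 mm further back and it went under.
- I let it slide forward home, then swung the handle shut until it pushed back with about 13 N.

**Last checks:**
- **Handle:** it measures about 0.005 rad from shut in the top view.
- **Cell:** the spring plate sits within about 1 mm of where it should with the cell home. The scene view matches this. The top view suggested a plate shift nearer 2.4 mm than 4 mm, within about a pixel. Both views show the cell straight and under the lip. The nub itself is hidden there, so I judged its height only indirectly.
- **Other things:** the thin cell and the bystanders look unmoved. On one retreat the gripper went further than intended and came close to the shaker, but did not touch it.
- **Arm:** it stands clear, with only about 1 N of noise on the wrist.

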